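Carry a tippy pedal pair upright into the guide bay

ROBOT

A 6-joint arm with a two-finger parallel gripper is mounted at the origin on the work surface. World frame = base frame: x ahead of the robot, y to its left, z up, the work surface at z = 0. Lengths are in mm, angles in rad, forces in N, time in s.
With the tool pointing down it reaches from about 350 to 875 mm from the base axis. Payload 4.2 kg.
Tool frame: the origin (TCP) lies on the mounting face of the last link; the fingertips stand 173 mm ahead of it and the grasp point (between the pads) lies 155 mm ahead of it; z points along the fingers, y is the line along which they close (so a half turn about z gives the same grasp; the last joint's range is limited). The gripper opens to 85 mm and grips with 20 to 120 N. Pads are 22 mm wide; open, the fingers measure 114 mm over their backs; the gripper's body (76 mm by 85 mm) begins 54 mm behind the grasp point. The pads swing forward as they close: fully open they stand 13 mm farther back than shut.
Start: joints at [1.531, 0.385, 0.008, 0, -1.194, -0.259], TCP at [183.951, 597.296, 404.712] pointing down, gripper open.
Joint ranges: [-3.14, 3.14], [-1.21, 2.06], [-1.07, 1.41], [-3.16, 2.05], [-2.99, -0.16], [-3.1, 3.1]. Speed limits (rad/s): [2.79, 2.79, 3.14, 3.14, 3.14, 3.14].

INTERFACE

Orientations are given as a unit quaternion [x, y, z, w].
In Python, from bench import arm gives the robot as it stands. The module is installed in compiled form; this text tells all that it offers.
- The arm moves only by the tool move_arm, never from a script. Its arguments are lists of equal length, an entry for each row: "fingers": the finger opening in mm, from 0 to 85.4; "travel": the shift along the tool's x, y, z in mm, a list of three; "dr": the turn, a rotation vector about the tool's x, y, z in rad, a list of three. A call has 1 to 10 rows; each row is the pose to reach, as a shift and turn from the pose commanded when the call began, along the tool's axes at that moment; what a row does not reach only later rows make up. A row lasts 1/10 s, in which the tool goes at most 50 mm and 8.59 degrees, less where a joint would pass 70% of its speed; a pose out of reach is approached as far as the arm can. A call with a gripper value outside its range is refused whole. The fingers move at their own pace and stop on an object; the grip force is fixed at half the most. Time passes only in rows, so rows that repeat a pose let the fingers close. It gives the time, the measured TCP pose, the force, the opening and the grip force at its end, in the units of the state.
- arm.read_state(): the state, without advancing time (a new reading comes with each control period).
- arm.get_image(name): name is "scene" or "top" or "wrist"; returns the picture (420x560x3 uint8, red, green, blue); there is no depth.
- arm.camera_model(name): a dict with "intrinsics" (3x3 intrinsics, pixels), "pose" (4x4, takes a point from camera to world coordinates). Camera axes: x right, y up, looking along -z (the intrinsics and any distortion apply to the point x, -y, -z); pixel columns grow to the right and rows downward; lengths in mm; the calibration is good to about 2 mm. The wrist camera is an equidistant fisheye: a pixel r from the principal point sees the ray r / f radians off the axis. A picture is of the moment at which its call begins: read the wrist's pose just before it. camera_model takes no time and is no camera call; for the wrist camera it gives the pose at the moment of the call.
- arm.job_done(): hands the job in; it is judged then, once.
The state is a dict: "clock": time; "joints": joint angles; "joint_vel": joint speeds; "joint_efforts": joint torques, N m; "position": TCP position; "ee_rot": TCP orientation; "contact_force": force on the tool from outside, world axes, zero at the start; "wrist_torque": the same for the moment, N m; "gripper_width": finger opening in mm; "grasp_force": force on a finger pad.
Only numpy, scipy, OpenCV 4.12 (cv2) and the standard library are available. Lean on these libraries where they do the work, as an engineer would, in place of code of your own. Each camera call takes 0.05 s, during which the arm holds its last target. There are 200 camera calls.

TASK

Pick up the pedal-pair carrier by its black grip and lift it straight up; its two pedals rock on a top-heavy pivot and lie over against a stop, so tilt the carrier to bring them upright there and keep them upright, without touching the pedals, for at least 4 seconds. Then carry the carrier, the pedals still upright, over the guide bay, hold it above the posts with the pedals upright for at least 3 seconds, and lower it until its base sits flat on the bay plate, in line with it and centred, each pedal between its pair of white posts. Let go and leave it standing there with the pedals upright, the other things on the bench undisturbed.

Things in the scene. Friction and masses are not known exactly. Their poses are not given: they have to be found in the camera images.
- carrier: Pair carrier: aluminium base plate 180 (its x) by 120 (y) by 14 mm with a central pillar and black grip on top. Origin: centre of the underside, z up; it stands loose and level on the table at z = 0. Mass 0.30 kg without the rocker. The rocker's steel shaft runs along its x axis 50 mm above the underside and sticks out 50 mm past both ends of the plate, a pedal on each end.
- carrier_grip (a point): Centre of the black grip, 112 mm above the carrier's underside, axes as the carrier's. The grip is a block 56 mm long (x), 24 mm thick (y), from 80 to 140 mm above the underside: pinch it from above across its 24 mm and hold it firmly (60 N), fingers closing along y. The pedals stand 130 mm either side of it along x and tip along y, clear of the gripper.
- rocker (a joint): Angle of the rocker to the carrier (rad) about the carrier's +x: 0 = square to the base, positive leans to -y. Stops at -0.35 and +0.35; it starts at rest against the latter. Centring spring 0.13 N m/rad (zero at 0), damper 0.058 N m s/rad, no dry friction. Gravity (0.23 N m/rad of lean) beats the spring: it falls over with time constant 0.6 s; tilting the carrier about its x drives it back.
- rocker_mid (a point): Rocker: one rigid part, the shaft and both pedals. This point is midway between the pedals, 90 mm above the shaft axis, at its centre of mass; z is the rocker's own up, vertical when the pedals are upright, x along the shaft. Nominal mass 0.26 kg (true within 15 percent), inertia about the shaft 0.0025 kg m2.
- pedal0 (a point): Centre of the black platform pedal at the carrier's +x end (130 mm from the middle, 90 mm above the shaft): an upright open frame 94 mm wide along y, 18 mm thick along x, from 40 to 140 mm above the shaft. Axes as rocker_mid.
- pedal1 (a point): Centre of the same pedal at the carrier's -x end.
- bay: Guide bay, fixed: steel plate 320 (x) by 170 (y) by 8 mm with four upright white plastic posts 18 mm thick with coned tips, at x = +-130, y = +-63 mm, tips 150 mm above the table. Origin: centre of the underside, at table height. Going over the posts, the carrier's underside should be at least 160 mm above the table.
- bay_seat (a point): Centre of the bay plate's upper face, 8 mm above the table, axes as the bay's: here the carrier's origin belongs, its x along the bay's x (either way round). Each pedal (94 mm wide) then stands between two posts (108 mm clear), which stop it from falling over.
- yellow_a: Two yellow pedals lying one on the other at the left side, about 100 by 94 by 36 mm, to be left alone.
- yellow_b: Two yellow pedals lying one on the other at the right side, same size, to be left alone.
- wrench: Steel wrench, 170 mm, lying at y near 0 between the carrier and the bay, to be left alone.
- grease: Closed jar, 48 mm wide and 55 mm high, between the carrier and the bay on the robot's side, to be left alone.
- oil: Bottle, 60 mm wide and 150 mm high, at the left side, to be left alone; origin at its underside.

How it is judged:
By the outcome, as a careful person would: the job done as asked, in the order asked, and still so for the second after the job is handed in, with the robot touching nothing.
It also fails if it takes over 72 s, if anything falls off the work surface, if the arm or the gripper's body presses on something with over 40 N, if the wrist force passes 120 N, or if a joint passes its speed limit or range.

## Working session

There is one attempt and no reset: what is moved stays moved. The work goes in short steps, Python scripts to look and compute and a tool call to move; the robot and the scene stay as the last step left them, time stands still between calls to the robot, and variables do not carry over. Pictures are saved under pics/ and viewed, at most 13 in all, crops included, and the job is handed in when it is done.

Besides the shell and the picture viewer there is one more tool, called as name(argument=value, ...), one argument or row to a line, values as JSON. move_arm: Moves the arm, as the interface text tells. Its arguments: {"type":"object","properties":{"fingers":{"type":"array","items":{"type":"number"}},"travel":{"type":"array","items":{"type":"array","items":{"type":"number"}}},"dr":{"type":"array","items":{"type":"array","items":{"type":"number"}}}},"required":["fingers","travel","dr"]}

```bash
mkdir -p pics
python3 - <<'E'
from bench import arm
import cv2,numpy as np
s=arm.read_state();print({k:np.round(v,3).tolist() for k,v in s.items()})
for n in("scene","top"):
    cv2.imwrite(f"pics/{n}0.png",arm.get_image(n)[:,:,::-1]);m=arm.camera_model(n)
    print(n,{k:(np.round(v,3).tolist() if not isinstance(v,str) else v) for k,v in m.items()})
print(arm.camera_model("wrist"))
E
```

```text
{'clock': 0.0, 'joints': [1.531, 0.386, 0.007, -0.001, -1.194, -0.259], 'joint_vel': [-0.0, -0.002, -0.001, 0.001, -0.001, -0.001], 'joint_efforts': [-0.0, -39.229, 18.84, 4.186, -0.005, -0.0], 'position': [183.896, 597.117, 403.611], 'ee_rot': [0.989, -0.149, -0.0, 0.001], 'contact_force': [0.184, -0.294, 0.597], 'wrist_torque': [0.017, 0.0, 0.054], 'grasp_force': 0.0, 'gripper_width': 84.903}
scene {'intrinsics': [[401.134, 0.0, 282.795], [0.0, 401.134, 211.153], [0.0, 0.0, 1.0]], 'pose': [[-0.368, -0.8, 0.474, 1056.341], [0.93, -0.321, 0.181, 258.727], [0.007, 0.507, 0.862, 1083.86], [0.0, 0.0, 0.0, 1.0]]}
top {'intrinsics': [[541.275, 0.0, 282.401], [0.0, 541.275, 204.577], [0.0, 0.0, 1.0]], 'pose': [[0.019, 0.985, -0.174, 249.85], [-1.0, 0.021, 0.011, 39.447], [0.014, 0.174, 0.985, 1636.896], [0.0, 0.0, 0.0, 1.0]]}
{'intrinsics': array([[325.1922621 ,   0.        , 281.32546968],
       [  0.        , 325.1922621 , 214.88991105],
       [  0.        ,   0.        ,   1.        ]]), 'pose': array([[-2.93706851e-01,  9.04409062e-01,  3.09484305e-01,
         2.62979235e+02],
       [-9.55894253e-01, -2.78418373e-01, -9.35381569e-02,
         5.71965192e+02],
       [ 1.56935988e-03, -3.23307066e-01,  9.46292808e-01,
         3.74139532e+02],
       [ 0.00000000e+00,  0.00000000e+00,  0.00000000e+00,
         1.00000000e+00]])}
```

View pics/top0.png

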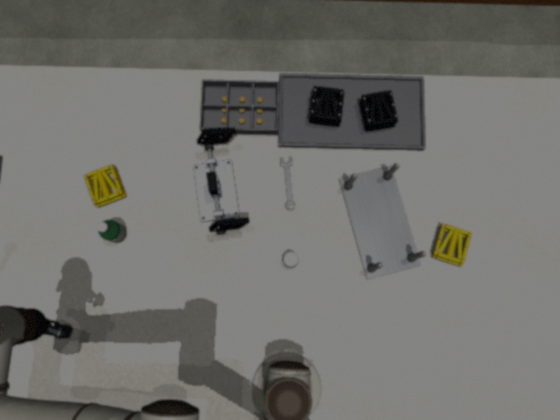

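View pics/scene0.png

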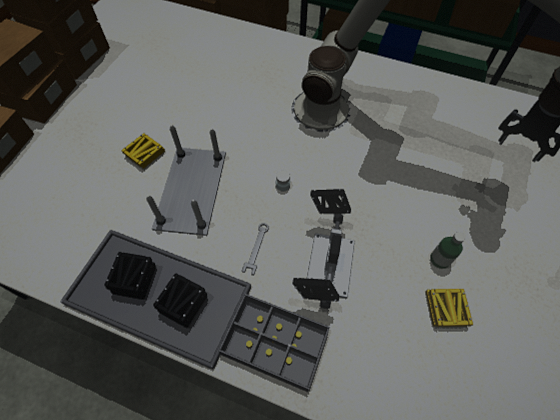

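The top view shows the carrier's plate centred near (217,190), with pedals at (217,136) and (229,224). The bay plate is near (380,222), with posts at (348,183), (390,172), (373,266) and (415,256). The pedals lean to the image right, roughly world -y. The scene view agrees.

```bash
cat > h.py <<'E'
import numpy as np,cv2
from bench import arm
from scipy.spatial.transform import Rotation as R
def ray(m,uv,fish=False):
    K,P=m["intrinsics"],m["pose"]
    x=(np.atleast_2d(uv)-[K[0,2],K[1,2]])/[K[0,0],K[1,1]]
    if fish:
        r=np.linalg.norm(x,axis=1,keepdims=True)+1e-12
        d=np.c_[x*np.sin(r)/r,np.cos(r)]
    else: d=np.c_[x,np.ones(len(x))]
    return P[:3,3],(d*[1,-1,-1])@P[:3,:3].T
def onplane(m,uv,z,fish=False):
    o,d=ray(m,uv,fish);return o+d*((z-o[2])/d[:,2])[:,None]
def proj(m,X,fish=False):
    K,P=m["intrinsics"],m["pose"]
    c=(np.atleast_2d(X)-P[:3,3])@P[:3,:3]*[1,-1,-1]
    if fish:
        n=np.linalg.norm(c[:,:2],axis=1,keepdims=True);x=c[:,:2]/n*np.arctan2(n,c[:,2:])
    else: x=c[:,:2]/c[:,2:]
    return x*[K[0,0],K[1,1]]+[K[0,2],K[1,2]]
def tri(m1,u1,m2,u2,f1=False,f2=False):
    o1,d1=ray(m1,u1,f1);o2,d2=ray(m2,u2,f2)
    A=np.c_[d1[0],-d2[0]];s=np.linalg.lstsq(A,o2-o1,rcond=None)[0]
    p,q=o1+s[0]*d1[0],o2+s[1]*d2[0];return (p+q)/2,np.linalg.norm(p-q)
E
python3 - <<'E'
import cv2,numpy as np
t=cv2.imread("pics/top0.png");c=t[110:250,180:260];b=t[150:290,330:430]
def up(i):
    i=cv2.resize(i,None,fx=4.2,fy=4.2,interpolation=cv2.INTER_CUBIC)
    return cv2.convertScaleAbs(i,alpha=1.5,beta=-60)
cv2.imwrite("pics/crop.png",np.hstack([up(c),up(b)]))
E
```

```text
(no output)
```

View pics/crop.png

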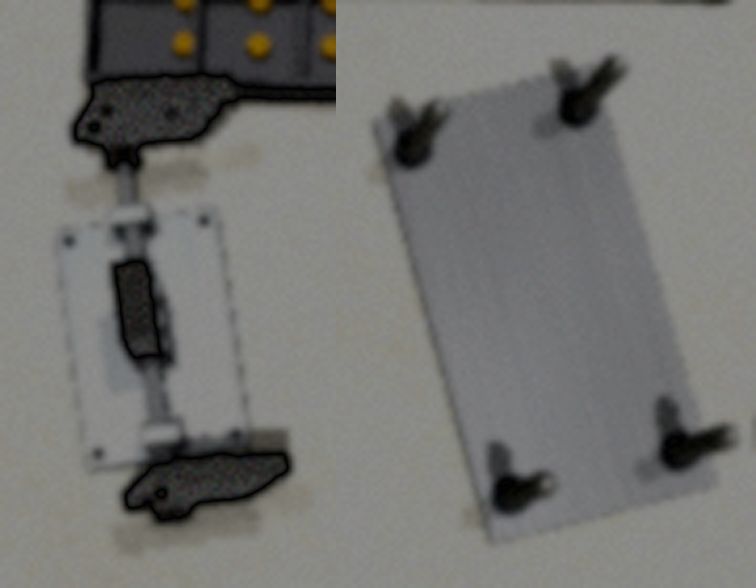

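The crop shows the carrier's plate corners at about (60,232), (218,208), (88,470) and (248,442), and its screws at (69,241), (204,220), (98,454) and (235,435). The bay corners are at (375,122), (491,543) and (716,484). The post collars are at (412,148), (578,105), (511,492) and (681,448).

Run:
```python
from h import *
m=arm.camera_model("top")
def f(p,off,z): return onplane(m,np.array(p)/4.2+np.array(off)-0.38,z)[:,:2]
for nm,p,off,z in [("corn",[[60,232],[218,208],[248,442],[88,470]],[180,110],14),("scr",[[69,241],[204,220],[235,435],[98,454]],[180,110],14),
 ("baypost",[[412,148],[578,105],[681,448],[511,492]],[250,150],14)]:
    q=f(p,off,z);c=q.mean(0);a=q[0]+q[1]-q[2]-q[3];b=q[0]+q[3]-q[1]-q[2]
    print(nm,c.round(1),"yaw",np.arctan2(a[1],a[0]).round(4),"yaw_y",np.arctan2(-b[0],b[1]).round(4),np.linalg.norm(a)/2,np.linalg.norm(b)/2)
q=f([[375,122],[491,543],[716,484]],[250,150],8);print("bay",q.round(1),((q[0]+q[2])/2).round(1),np.linalg.norm(q[0]-q[1]),np.linalg.norm(q[2]-q[1]))
d=q[0]-q[1];print(np.arctan2(d[1],d[0]),np.hypot(*(f([[130,262]],[180,110],140)[0])))
g=f([[118,265],[148,260],[158,355],[128,352]],[180,110],140);print("grip",g.round(1),g.mean(0))
s=arm.read_state();r=R.from_quat(s["ee_rot"]);print(r.as_matrix().round(3))
```

```text
corn [578.5 224.9] yaw 0.1595 yaw_y 0.1876 176.7837962904544 116.6788803790217
scr [578.7 226.3] yaw 0.1761 yaw_y 0.1715 160.70957614321392 99.5697745553179
baypost [ 495.5 -273.8] yaw 0.2738 yaw_y 0.274 259.2090499872001 126.91408982738268
bay [[ 623.1 -151.2]
 [ 317.8 -234.1]
 [ 362.9 -396. ]] [ 493.  -273.6] 316.3034734475893 167.99085140602477
0.26517745185611796 645.8755183395452
grip [[601.9 236.3]
 [605.8 216.3]
 [540.7 206.9]
 [542.3 227.1]] [572.67755401 221.66178616]
[[ 0.956 -0.295 -0.   ]
 [-0.295 -0.956 -0.002]
 [ 0.     0.002 -1.   ]]
```

move_arm(
  fingers=[85,85,85,85,85,85,85,85,85,85],
  travel=[
    [20,10,0],
    [60,30,0],
    [100,49,0],
    [140,69,0],
    [180,88,0],
    [220,108,0],
    [260,128,0],
    [300,147,0],
    [340,167,0],
    [380,186,0],
  ],
  dr=[
    [0,0,-0.02],
    [0,0,-0.05],
    [0,0,-0.09],
    [0,0,-0.13],
    [0,0,-0.17],
    [0,0,-0.22],
    [0,0,-0.27],
    [0,0,-0.32],
    [0,0,-0.37],
    [0,0,-0.42],
  ],
)

```text
clock: 1.1
position: [493.3, 306.1, 404.4]
ee_rot: [0.998, 0.062, -0.0, 0.0]
contact_force: [0.1, 1.8, 0.1]
gripper_width: 84.8
grasp_force: 0.0
```

```bash
cat >> h.py <<'E'
def go(pos,yaw):   # move in tool axes to TCP pos, tool down, tool x at yaw
    s=arm.read_state();r=R.from_quat(s["ee_rot"])
    T=R.from_euler("z",yaw)*R.from_euler("x",np.pi)
    print("at",np.round(s["position"],1),"travel",r.inv().apply(np.array(pos)-s["position"]).round(1),"dr",(r.inv()*T).as_rotvec().round(4),"t",s["clock"])
E
python3 -c "
from h import *
go([578.6,225.5,404],.174)"
```

```text
at [493.3 306.1 404.4] travel [74.7 90.5  0.4] dr [ 0.0003  0.0007 -0.0507] t 1.1
```

move_arm(
  fingers=[85,85,85,85,85,85],
  travel=[
    [25,30,0],
    [50,60,0],
    [68,82,0],
    [75,90,0],
    [75,90,0],
    [75,90,0],
  ],
  dr=[
    [0,0,-0.02],
    [0,0,-0.04],
    [0,0,-0.05],
    [0,0,-0.05],
    [0,0,-0.05],
    [0,0,-0.05],
  ],
)

```text
clock: 1.7
position: [577.2, 227.8, 404.3]
ee_rot: [0.996, 0.086, -0.0, 0.0]
contact_force: [-1.0, 0.5, -0.2]
gripper_width: 84.9
grasp_force: 0.0
```

Run:
```python
from h import *
import pickle
s=arm.read_state();print(s["position"],s["ee_rot"])
m=arm.camera_model("wrist");i=arm.get_image("wrist");cv2.imwrite("pics/w1.png",i[:,:,::-1]);pickle.dump(m,open("w1.pkl","wb"))
# predicted pixels
c=np.array([578.6,225.5,0]);r=R.from_euler("z",.174)
for n,p in dict(grip=[[28,12,140],[28,-12,140],[-28,-12,140],[-28,12,140]],corn=[[90,60,14],[90,-60,14],[-90,-60,14],[-90,60,14]]).items(): print(n,proj(m,c+r.apply(p),True).round(1).tolist())
```

```text
[577.21879884 227.81833691 404.31460008] [ 9.96333504e-01  8.55530780e-02 -4.67429099e-04  4.35048721e-05]
grip [[267.8, 180.8], [300.3, 180.8], [299.1, 249.7], [268.9, 249.8]]
corn [[228.4, 101.2], [337.8, 101.1], [331.7, 251.7], [234.6, 251.9]]
```

View pics/w1.png

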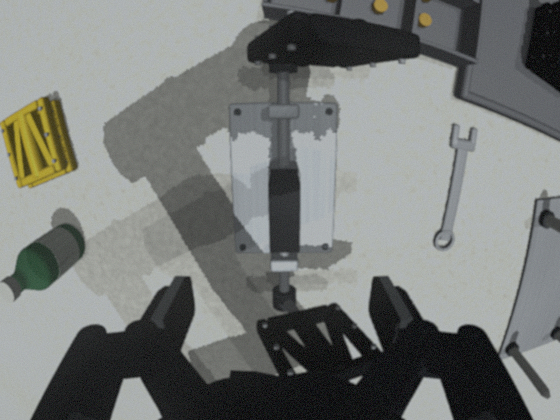

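The wrist view shows the plate corners at (230,103), (338,103), (233,251) and (332,252). They match the prediction to about 1 px, so the carrier pose is confirmed. The near pedal is at (330,40).

```bash
python3 -c "
from h import *
go([578.6,225.5,270],.175)"
```

```text
at [577.  228.2 404.6] travel [  1.2   2.9 134.6] dr [-0.0002  0.0005 -0.0029] t 1.75
```

move_arm(
  fingers=[85,85,85,85,85,85,85,85,85,85],
  travel=[
    [1,2,10],
    [1,2.5,30],
    [1,2.5,50],
    [1,2.5,70],
    [1,2.5,90],
    [1,2.5,110],
    [1,2.5,125],
    [1,2.5,132],
    [1,2.5,134.5],
    [1,2.5,134.5],
  ],
  dr=[
    [0,0,-0.002],
    [0,0,-0.002],
    [0,0,-0.002],
    [0,0,-0.002],
    [0,0,-0.002],
    [0,0,-0.002],
    [0,0,-0.002],
    [0,0,-0.002],
    [0,0,-0.002],
    [0,0,-0.002],
  ],
)

```text
clock: 2.75
position: [579.0, 225.5, 270.3]
ee_rot: [0.996, 0.087, 0.0, -0.0]
contact_force: [-0.6, -0.7, 0.6]
gripper_width: 85.2
grasp_force: 0.0
```

move_arm(
  fingers=[40,20,10,10,10,10,10,10,10,10],
  travel=[
    [0,0,0],
    [0,0,0],
    [0,0,0],
    [0,0,0],
    [0,0,0],
    [0,0,0],
    [0,0,0],
    [0,0,0],
    [0,0,0],
    [0,0,0],
  ],
  dr=[
    [0,0,0],
    [0,0,0],
    [0,0,0],
    [0,0,0],
    [0,0,0],
    [0,0,0],
    [0,0,0],
    [0,0,0],
    [0,0,0],
    [0,0,0],
  ],
)

```text
clock: 3.75
position: [579.2, 225.4, 270.6]
ee_rot: [0.996, 0.087, 0.0, -0.0]
contact_force: [-0.4, 2.9, 3.0]
gripper_width: 23.4
grasp_force: 63.1
```

Run:
```python
from h import *
import pickle
s=arm.read_state();print({k:np.round(v,4).tolist() for k,v in s.items()})
m=arm.camera_model("wrist");i=arm.get_image("wrist");cv2.imwrite("pics/w2.png",i[:,:,::-1]);pickle.dump(m,open("w2.pkl","wb"))
c=np.array([578.6,225.5,0]);r=R.from_euler("z",.174)
for th in(.35,0):
  q=R.from_euler("x",th).apply([[121,y,z] for y in(-47,47) for z in(40,140)])+[0,0,50]
  print(th,proj(m,c+r.apply(q),True).round(1).tolist())
```

```text
{'clock': 3.75, 'joints': [0.6311, 0.4981, -0.172, 0.0, -0.8997, 1.1131], 'joint_vel': [-0.0002, 0.001, 0.0001, -0.0006, -0.001, 0.0006], 'joint_efforts': [-1.3806, -40.0569, 14.501, 3.5041, -0.1807, 0.0725], 'position': [579.2166, 225.3514, 270.5797], 'ee_rot': [0.9962, 0.0866, 0.0004, -0.0003], 'contact_force': [-0.3638, 2.8769, 3.0364], 'wrist_torque': [0.5288, 0.1115, -0.0389], 'grasp_force': 63.0842, 'gripper_width': 23.3873}
0.35 [[390.0, 43.4], [573.1, 23.5], [207.2, 24.3], [302.7, -123.7]]
0 [[380.7, 34.2], [517.2, -50.6], [179.5, 34.5], [40.5, -48.3]]
```

View pics/w2.png

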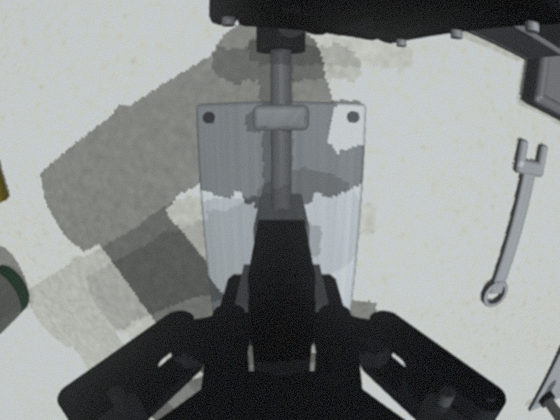

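The wrist view shows the grip held. The near pedal's lower edge runs from about (240,25) to (350,38), and its slope gives the rocker angle. Next is the straight lift.

move_arm(
  fingers=[10,10,10,10,10,10,10,10,10,10],
  travel=[
    [0,0,-3],
    [0,0,-12],
    [0,0,-30],
    [0,0,-55],
    [0,0,-85],
    [0,0,-115],
    [0,0,-140],
    [0,0,-160],
    [0,0,-173],
    [0,0,-180],
  ],
  dr=[
    [0,0,0],
    [0,0,0],
    [0,0,0],
    [0,0,0],
    [0,0,0],
    [0,0,0],
    [0,0,0],
    [0,0,0],
    [0,0,0],
    [0,0,0],
  ],
)

```text
clock: 4.8
position: [578.9, 224.8, 450.6]
ee_rot: [0.996, 0.086, -0.0, -0.0]
contact_force: [0.3, -0.1, -5.2]
gripper_width: 23.4
grasp_force: 62.1
```

move_arm(
  fingers=[10,10,10,10,10],
  travel=[
    [0,0,0],
    [0,0,0],
    [0,0,0],
    [0,0,0],
    [0,0,0],
  ],
  dr=[
    [0,0,0],
    [0,0,0],
    [0,0,0],
    [0,0,0],
    [0,0,0],
  ],
)

```text
clock: 5.3
position: [579.1, 225.2, 449.5]
ee_rot: [0.996, 0.086, -0.001, 0.0]
contact_force: [0.6, 0.0, -6.2]
gripper_width: 23.2
grasp_force: 62.1
```

```bash
cat > est.py <<'E'
from h import *
def edge(img,thr=45):
    g=cv2.GaussianBlur(cv2.cvtColor(img,cv2.COLOR_RGB2GRAY),(3,3),0).astype(float)
    P=[]
    for c in [*range(214,252),*range(311,349)]:
        col=g[:75,c];k=np.where((col[:-1]<thr)&(col[1:]>=thr))[0]
        if len(k): k=k[-1];P.append((c,k+(thr-col[k])/(col[k+1]-col[k])))
    P=np.array(P);
    L=P[P[:,0]<280];Rr=P[P[:,0]>280]
    d=np.median(Rr[:,1])-np.median(L[:,1]) if len(L)>5 and len(Rr)>5 else np.nan
    f=np.polyfit(P[:,0],P[:,1],1); e=np.abs(P[:,1]-np.polyval(f,P[:,0]));k=e<3*np.median(e)+.3
    return d,np.polyfit(P[k,0]-281,P[k,1],1),len(P)
def plate(img): # row of plate's near edge, left and right
    g=cv2.cvtColor(img,cv2.COLOR_RGB2GRAY).astype(float);return g
E
python3 - <<'E'
from est import *
print("w2",edge(cv2.imread("pics/w2.png")[:,:,::-1]))
s=arm.read_state();print({k:np.round(v,4).tolist() for k,v in s.items()})
for k in range(3):
    i=arm.get_image("wrist");print(edge(i))
sc=arm.get_image("scene");tp=arm.get_image("top")
cv2.imwrite("pics/w3.png",i[:,:,::-1]);cv2.imwrite("pics/s3.png",sc[:,:,::-1]);cv2.imwrite("pics/t3.png",tp[:,:,::-1])
def up(i,f): return cv2.resize(i[:,:,::-1],None,fx=f,fy=f)
S=up(sc[90:350,220:420],1.5);T=up(tp[60:240,130:330],1.5);W=up(i[:200],1)
h=400;pad=lambda a:cv2.copyMakeBorder(a,0,max(0,390-a.shape[0]),0,0,cv2.BORDER_CONSTANT)[:390]
cv2.imwrite("pics/c3.png",np.vstack([np.hstack([pad(S),pad(T)]),W[:, :560].copy() if 0 else cv2.copyMakeBorder(W,0,0,0,40,cv2.BORDER_CONSTANT)])[:600])
E
```

```text
w2 (np.float64(13.754269323671497), array([ 0.13709848, 25.73388532]), 76)
{'clock': 5.3, 'joints': [0.6309, 0.353, 0.0725, -0.0001, -1.2914, 1.1131], 'joint_vel': [0.0008, -0.0037, 0.0057, 0.0025, 0.0008, -0.0004], 'joint_efforts': [-0.0042, -41.2778, 21.5193, 5.1812, -0.0471, -0.0002], 'position': [579.1278, 225.1663, 449.5385], 'ee_rot': [0.9963, 0.0865, -0.0005, 0.0003], 'contact_force': [0.6338, 0.022, -6.1808], 'wrist_torque': [0.0846, 0.027, 0.0387], 'grasp_force': 62.0981, 'gripper_width': 23.2267}
(np.float64(15.492216117216124), array([ 0.15461971, 26.88104315]), 76)
(np.float64(15.45897435897436), array([ 0.15506024, 26.82044975]), 76)
(np.float64(14.312208624708617), array([ 0.15389414, 26.94992529]), 76)
```

View pics/c3.png

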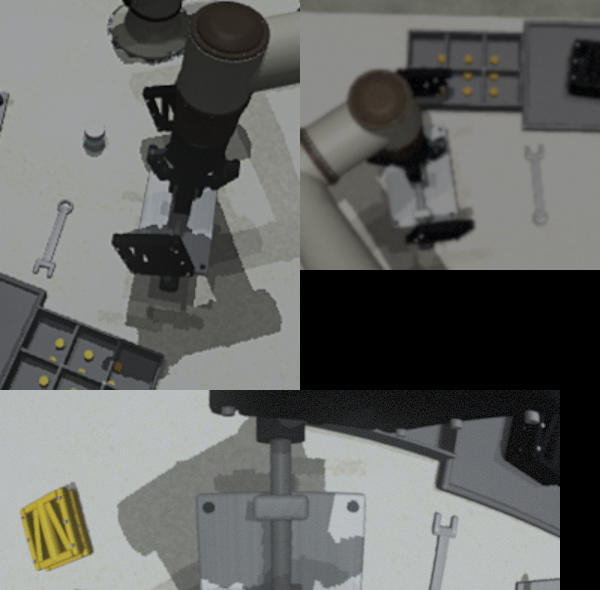

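The crops show the carrier lifted and the pedals still over at the stop. In the wrist view the tray now sits behind the right half of the pedal edge, so I need a threshold that separates the two.

Run:
```python
from est import *
for n in("w2","w3"):
    i=cv2.imread(f"pics/{n}.png")[:,:,::-1]
    for t in(20,25,30,35,40,45,55): print(n,t,edge(i,t)[0].round(2),edge(i,t)[1].round(3))
    g=cv2.cvtColor(i,cv2.COLOR_RGB2GRAY)
    for c in(235,330): print(c,g[10:50:1,c].tolist())
```

```text
Traceback (most recent call last):
AttributeError: 'float' object has no attribute 'round'
```

Run:
```python
from est import *
for n in("w2","w3"):
    i=cv2.imread(f"pics/{n}.png")[:,:,::-1]
    for t in(25,30,35,40,45): print(n,t,np.round(edge(i,t)[0],2),edge(i,t)[1].round(3))
    g=cv2.cvtColor(i,cv2.COLOR_RGB2GRAY)
    for c in(235,330): print(c,g[10:50:1,c].tolist())
```

```text
w2 25 nan [-0.187 17.41 ]
w2 30 21.25 [ 0.126 19.062]
w2 35 8.91 [ 0.111 26.26 ]
w2 40 14.25 [ 0.143 25.268]
w2 45 13.75 [ 0.137 25.734]
235 [34, 38, 43, 40, 33, 35, 41, 47, 47, 59, 84, 120, 154, 168, 162, 151, 156, 151, 142, 128, 129, 126, 127, 132, 130, 130, 131, 131, 131, 132, 131, 125, 129, 134, 132, 130, 133, 125, 118, 107]
330 [36, 19, 31, 30, 29, 32, 31, 31, 27, 28, 30, 37, 18, 32, 36, 28, 26, 35, 18, 35, 29, 35, 42, 100, 161, 190, 197, 195, 195, 190, 194, 194, 192, 197, 194, 196, 185, 170, 168, 171]
w3 25 nan [-0.115 21.731]
w3 30 20.75 [ 0.181 19.825]
w3 35 11.13 [ 0.15  25.562]
w3 40 16.26 [ 0.162 26.025]
w3 45 14.31 [ 0.154 26.95 ]
235 [27, 34, 29, 38, 34, 42, 40, 43, 43, 59, 84, 122, 146, 160, 161, 172, 185, 190, 185, 186, 186, 189, 193, 186, 185, 182, 186, 188, 188, 187, 186, 187, 183, 169, 144, 127, 129, 123, 122, 124]
330 [26, 18, 22, 34, 24, 26, 24, 32, 31, 10, 23, 31, 18, 32, 25, 33, 30, 19, 38, 32, 41, 29, 32, 43, 54, 52, 51, 59, 56, 64, 101, 143, 165, 169, 172, 182, 185, 187, 188, 187]
```

```bash
cat > est.py <<'E'
from h import *
import pickle
M=pickle.load(open("w2.pkl","rb"));C=np.array([578.6,225.5,0]);RZ=R.from_euler("z",.174)
ROWS=np.arange(4,17)
TH=np.arange(-.4,.401,.02)
def model(th):  # columns where the pedal's side edges (front face) cross each row; slope of lower edge
    out=[]
    for y in(47,-47):
        q=R.from_euler("x",th).apply([[121,y,z] for z in np.linspace(40,100,40)])+[0,0,50]
        p=proj(M,C+RZ.apply(q),True);o=np.argsort(p[:,1])
        out.append(np.interp(ROWS,p[o,1],p[o,0],left=np.nan,right=np.nan))
    q=R.from_euler("x",th).apply([[121,y,40] for y in(30,-30)])+[0,0,50]
    p=proj(M,C+RZ.apply(q),True);return out[0],out[1],(p[1,1]-p[0,1])/(p[1,0]-p[0,0])
TAB=[model(t) for t in TH]
def inv(cols,k):
    r=[]
    for j,c in enumerate(cols):
        v=np.array([t[k][j] for t in TAB]);g=~np.isnan(v)
        if np.isnan(c) or g.sum()<5: continue
        o=np.argsort(v[g]);vv=v[g][o]
        if vv[0]<c<vv[-1]: r.append(np.interp(c,vv,TH[g][o]))
    return (np.median(r),len(r)) if r else (np.nan,0)
def est(img,thr=44):
    g=cv2.GaussianBlur(cv2.cvtColor(img,cv2.COLOR_RGB2GRAY),(5,5),0)
    b=cv2.morphologyEx((g<thr).astype(np.uint8),cv2.MORPH_CLOSE,np.ones((3,3)))
    n,l=cv2.connectedComponents(b[:75]);m=l==np.bincount(l[2:25,262:300][b[2:25,262:300]>0]).argmax()
    L=[];Q=[]
    for r in ROWS:
        k=np.where(m[r])[0];L.append(k[0] if len(k) and k[0]>1 else np.nan);Q.append(k[-1] if len(k) and k[-1]<555 else np.nan)
    P=[(c,np.where(m[:,c])[0][-1]) for c in [*range(214,252),*range(311,349)] if m[:,c].any()]
    P=np.array(P,float);f=np.polyfit(P[:,0],P[:,1],1);e=np.abs(P[:,1]-np.polyval(f,P[:,0]));k=e<3*np.median(e)+.3
    sl=np.polyfit(P[k,0],P[k,1],1)[0]
    return dict(L=inv(L,0),R=inv(Q,1),S=np.interp(sl,[t[2] for t in TAB],TH),lc=np.nanmedian(L),rc=np.nanmedian(Q) if not np.all(np.isnan(Q)) else None,sl=round(sl,4))
E
python3 - <<'E'
from est import *
for t in(-.2,-.1,0,.1,.2,.35): a=model(t);print(t,a[0][::6].round(1),a[1][::6].round(1),round(a[2],4))
for n in("w2","w3"): print(est(cv2.imread(f"pics/{n}.png")[:,:,::-1]))
E
```

```text
-0.2 [nan nan nan] [372.4 371.1 369.8] -0.0642
-0.1 [  nan 108.5 124.1] [396.6 391.7 386.9] -0.0325
0 [132.2 141.8 151.3] [425.7 416.5 407.4] -0.0014
0.1 [161.9 167.  172.2] [  nan 448.9 433.9] 0.0296
0.2 [186.4 187.9 189.5] [nan nan nan] 0.0612
0.35 [218.2 214.9 211.6] [nan nan nan] 0.1115
{'L': (np.float64(0.3802024153408944), 10), 'R': (nan, 0), 'S': np.float64(0.4000000000000007), 'lc': np.float64(220.0), 'rc': None, 'sl': np.float64(0.1583)}
{'L': (np.float64(0.3447736789792637), 13), 'R': (nan, 0), 'S': np.float64(0.4000000000000007), 'lc': np.float64(213.0), 'rc': None, 'sl': np.float64(0.1572)}
```

```bash
cat > step.py <<'E'
import sys,json,os
from est import *
from scipy.optimize import lsq_linear
MGL,K,D,I,ML,LT,DT=.23,.13,.058,.0025,.0234,220.,.005
def sim(th,w,al,acc,lag=.04):  # al: commanded tilt at DT; acc: shaft acceleration along carrier y, m/s2
    f=al[0];x=[(th,w)];ph=th+f;pv=w;fo=f
    fs=[f]
    for a in al[1:]: fs.append(fs[-1]+(a-fs[-1])*DT/lag)
    for i in range(1,len(al)):
        f,fd=fs[i],(fs[i]-fs[i-1])/DT
        pv+=DT*(MGL*ph+ML*acc[i]-K*(ph-f)-D*(pv-fd))/I; ph+=DT*pv
        t=ph-f
        if t>.35: ph=.35+f;pv=fd
        x.append((ph-f,pv-fd))
    return np.array(x),np.array(fs)
def expand(rows): # rows incl. start -> DT samples
    n=len(rows)-1;return np.interp(np.arange(n*20+1)*DT,np.arange(n+1)*.1,rows)
q=lambda s:s**3*(10-15*s+6*s*s)
def main(n,dx=0,dy=0,dz=0,dyaw=0):
    S=json.load(open("st.json")) if os.path.exists("st.json") else None
    s0=arm.read_state();i=arm.get_image("wrist");e=est(i);cv2.imwrite("pics/last.png",i[:,:,::-1])
    if S is None: S=dict(th=.35,w=0.,rows=[0.,0.],p=[0,0,0],yaw=.174,acc=[0]*21,clock=s0["clock"]-.1)
    nr=len(S["rows"])-1
    x,_=sim(S["th"],S["w"],np.r_[expand(S["rows"])],S["acc"]);pred=x[-1]
    c=[v for v in([e["L"][0]] if e["L"][1]>3 else [])+([e["R"][0]] if e["R"][1]>3 else [])];sl=e["sl"]/.157*.35
    meas=np.mean(c) if c else sl
    tilt=(R.from_euler("z",S["yaw"])*R.from_euler("x",np.pi)).inv()*R.from_quat(s0["ee_rot"])
    print("t",round(s0["clock"],2),"dt-rows",round(s0["clock"]-S["clock"]-nr*.1,3),"pred",pred.round(3),"L",np.round(e["L"],3),"R",np.round(e["R"],3),"S",round(sl,3),"tilt",tilt.as_rotvec().round(4),"alpha",S["rows"][-1],"tcp",s0["position"].round(1))
    a0=S["rows"][-1];th=pred[0]+.8*(meas-pred[0]) if S["p"] is not None else meas
    w=pred[1]
    x,_=sim(th,w,np.full(11,a0),np.zeros(11));th,w=x[-1]   # the camera's 0.05 s
    H=25
    yv=R.from_euler("z",S["yaw"]).apply([0,1,0])[:2]@[dx,dy]/1000
    sfull=np.r_[q(np.linspace(0,1,n*20+1)),np.ones((H-n)*20)]
    acc=np.gradient(np.gradient(sfull*yv,DT),DT)
    f=lambda al:sim(th,w,al,acc)
    ex=np.array([expand(np.r_[np.zeros(k+1),np.ones(H-k)]) for k in range(H)])  # steps of alpha
    def resp(al): x,fs=f(al);return np.r_[(x[:,0]+fs)[::10],6*x[-1,0],1*x[-1,1]]
    base=resp(np.full(H*20+1,a0));J=np.array([(resp(a0+.01*v)-base)/.01 for v in ex]).T
    A=np.vstack([J,.35*np.eye(H),6*np.ones((1,H))]);b=np.r_[-base,np.zeros(H),-6*a0]
    d=lsq_linear(A,b,(-.12,.12)).x
    al=np.round(np.r_[a0,a0+np.cumsum(d)],3)
    x,fs=f(expand(al));print("th now",round(th,3),"phi plan",(x[:,0]+fs)[::20][:n+3].round(3),"th",x[::20,0][:n+1].round(3))
    pose=lambda k:(np.array(S["p"])+np.array([dx,dy,dz])*q(k/n),R.from_euler("z",S["yaw"]+dyaw*q(k/n))*R.from_euler("x",np.pi)*R.from_euler("x",al[k]))
    P0,R0=pose(0);tr=[];dr=[]
    for k in range(1,n+1):
        P,Q=pose(k);t=R0.inv().apply((P-Q.apply([0,0,LT]))-(P0-R0.apply([0,0,LT])))
        tr.append((t.round(1)+0.).tolist());dr.append(((R0.inv()*Q).as_rotvec().round(3)+0.).tolist())
    print("travel",json.dumps(tr));print("dr",json.dumps(dr))
    json.dump(dict(th=th,w=w,rows=al[:n+1].tolist(),p=pose(n)[0].tolist(),yaw=S["yaw"]+dyaw,acc=acc[:n*20+1].tolist(),clock=s0["clock"]+.05),open("st.json","w"))
main(int(sys.argv[1]),*map(float,sys.argv[2:]))
E
python3 step.py 6
```

```text
t 5.55 dt-rows -0.0 pred [0.35 0.  ] L [ 0.348 13.   ] R [nan  0.] S 0.353 tilt [-0.     -0.0001  0.0008] alpha 0.0 tcp [579.1 225.1 450.2]
th now 0.35 phi plan [ 0.35   0.269  0.151  0.004 -0.139 -0.25  -0.374 -0.519 -0.69 ] th [ 0.35   0.35   0.349  0.322  0.212  0.1   -0.024]
travel [[0.0, -26.3, 1.6], [0.0, -52.3, 6.3], [0.0, -77.5, 14.1], [0.0, -75.6, 13.4], [0.0, -75.4, 13.3], [0.0, -75.4, 13.3]]
dr [[-0.12, 0.0, 0.0], [-0.24, 0.0, 0.0], [-0.36, 0.0, 0.0], [-0.351, 0.0, 0.0], [-0.35, 0.0, 0.0], [-0.35, 0.0, 0.0]]
```

```bash
rm st.json
python3 - <<'E'
s=open("step.py").read()
a=s.index("    base=resp(");b=s.index("    al=np.round(np.r_[a0,a0+")
s=s[:a]+'''    d=np.zeros(H) if th<.3 else np.r_[[-.12]*3,[.04]*9,np.zeros(H-12)]
    for _ in range(8):
        cur=a0+d@ex;base=resp(cur);J=np.array([(resp(cur+.004*v)-base)/.004 for v in ex]).T
        A=np.vstack([J,.35*np.eye(H),6*np.ones((1,H)),.3*np.eye(H)]);b=np.r_[J@d-base,np.zeros(H),-6*a0,.3*d]
        d=lsq_linear(A,b,(-.12,.12)).x
'''+s[b:]
open("step.py","w").write(s)
E
python3 step.py 6
```

```text
t 5.6 dt-rows -0.0 pred [0.35 0.  ] L [ 0.345 13.   ] R [nan  0.] S 0.352 tilt [ 0.     -0.      0.0008] alpha 0.0 tcp [579.1 225.1 450.2]
th now 0.35 phi plan [ 0.35   0.269  0.151  0.038 -0.009 -0.001  0.001  0.     0.   ] th [0.35  0.35  0.349 0.303 0.209 0.165 0.134]
travel [[0.0, -26.3, 1.6], [0.0, -52.3, 6.3], [0.0, -61.0, 8.6], [0.0, -41.1, 3.9], [0.0, -33.3, 2.5], [0.0, -27.0, 1.7]]
dr [[-0.12, 0.0, 0.0], [-0.24, 0.0, 0.0], [-0.281, 0.0, 0.0], [-0.188, 0.0, 0.0], [-0.152, 0.0, 0.0], [-0.123, 0.0, 0.0]]
```

Good plan, so I'll execute it.

move_arm(
  fingers=[10,10,10,10,10,10],
  travel=[
    [0.0,-26.3,1.6],
    [0.0,-52.3,6.3],
    [0.0,-61.0,8.6],
    [0.0,-41.1,3.9],
    [0.0,-33.3,2.5],
    [0.0,-27.0,1.7],
  ],
  dr=[
    [-0.12,0.0,0.0],
    [-0.24,0.0,0.0],
    [-0.281,0.0,0.0],
    [-0.188,0.0,0.0],
    [-0.152,0.0,0.0],
    [-0.123,0.0,0.0],
  ],
)

```text
clock: 6.25
position: [574.7, 250.9, 449.4]
ee_rot: [0.994, 0.086, 0.006, 0.06]
contact_force: [0.8, 0.0, -5.0]
gripper_width: 23.3
grasp_force: 62.5
```

```bash
python3 step.py 6
```

```text
t 6.25 dt-rows 0.0 pred [ 0.134 -0.301] L [ 0.151 13.   ] R [ 0.04 11.  ] S 0.035 tilt [-0.1211  0.0015  0.0017] alpha -0.123 tcp [574.7 250.9 449.4]
th now 0.087 phi plan [-0.036 -0.029  0.     0.001 -0.001 -0.    -0.    -0.    -0.   ] th [0.087 0.03  0.033 0.031 0.024 0.018 0.015]
travel [[0.0, 20.9, 1.0], [0.0, 20.0, 0.9], [0.0, 20.6, 1.0], [0.0, 22.2, 1.1], [0.0, 23.3, 1.2], [0.0, 23.9, 1.3]]
dr [[0.095, 0.0, 0.0], [0.091, 0.0, 0.0], [0.094, 0.0, 0.0], [0.101, 0.0, 0.0], [0.106, 0.0, 0.0], [0.109, 0.0, 0.0]]
```

View pics/last.png

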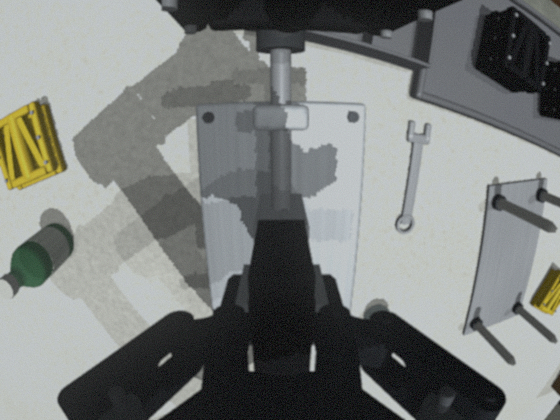

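The wrist view shows the near pedal's lower bolts at about (191,28) and (386,33), against (229,20) and (402,42) at the stop. I'll calibrate on the bolts, because the side edges disagree.

```bash
cp pics/last.png pics/w4.png
python3 - <<'E'
from est import *
from scipy.optimize import least_squares
def bp(x,b,c,th,y=0,dz=0):
    q=R.from_euler("x",th).apply([[x,b,c],[x,-b,c]])+[0,0,50];return proj(M,C+RZ.apply(q+[0,y,0]),True)
def cents(n,boxes):
    g=cv2.cvtColor(cv2.imread(n),cv2.COLOR_BGR2GRAY).astype(float);o=[]
    for (u,v) in boxes:
        w=g[max(0,v-9):v+10,u-12:u+13];k=w.copy();print(n,u,v);print(w[::2,::2].astype(int)) if 0 else None
        o.append((u,v))
    return np.array(o,float)
A=np.array([[229,20],[402,42]]);B=np.array([[191,28],[386,33]])
f=least_squares(lambda p:np.r_[(bp(p[0],p[1],p[2],.35)-A).ravel()],[121,42,43]);print(f.x,f.fun.round(1))
g=least_squares(lambda p:np.r_[(bp(p[0],p[1],p[2],.35)-A).ravel(),(bp(p[0],p[1],p[2],p[3])-B).ravel()],[121,42,43,.1]);print(g.x.round(3),g.fun.round(1))
for t in(0,.075,.15): print(t,bp(*f.x,t).round(1).tolist())
# dark component extents per row in w4/w3
for n in("w3","w4"):
    gg=cv2.GaussianBlur(cv2.cvtColor(cv2.imread(f"pics/{n}.png"),cv2.COLOR_BGR2GRAY),(5,5),0)
    for r in(3,8,13,18,23,28): k=np.where(gg[r]<44)[0];print(n,r,k.min(),k.max(),end="; ")
    print()
# model silhouettes with b=47,bottom 40
for t in(.35,.15,.08): print(t,[a.round(0).tolist() for a in model(t)[:2]])
E
```

```text
[118.40109849  40.92568677  56.8697208 ] [ 0.  -0.1 -0.   0.2]
[1.18425e+02 4.08270e+01 5.67760e+01 8.40000e-02] [ 0.2 -0.1 -0.3  0.1 -0.3 -0.3  0.2  0.3]
0 [[181.2, 30.7], [378.6, 30.4]]
0.075 [[189.3, 28.1], [385.6, 33.0]]
0.15 [[198.7, 25.6], [391.5, 35.6]]
w3 3 213 559; w3 8 214 559; w3 13 213 559; w3 18 213 559; w3 23 243 559; w3 28 258 559; 
w4 3 179 451; w4 8 179 513; w4 13 173 520; w4 18 177 526; w4 23 182 532; w4 28 197 538; 
0.35 [[218.0, 218.0, 217.0, 217.0, 216.0, 215.0, 215.0, 214.0, 214.0, 213.0, 213.0, 212.0, 212.0], [nan, nan, nan, nan, nan, nan, nan, nan, nan, nan, nan, nan, nan]]
0.15 [[175.0, 175.0, 176.0, 176.0, 177.0, 177.0, 178.0, 178.0, 179.0, 180.0, 180.0, 181.0, 181.0], [nan, nan, nan, nan, nan, nan, nan, nan, nan, 461.0, 457.0, 454.0, 451.0]]
0.08 [[156.0, 157.0, 158.0, 159.0, 160.0, 161.0, 162.0, 163.0, 164.0, 165.0, 166.0, 167.0, 168.0], [nan, nan, 451.0, 448.0, 446.0, 444.0, 441.0, 439.0, 437.0, 435.0, 432.0, 430.0, 428.0]]
```

Run:
```python
import cv2
for n,u,v in(("w4",191,28),("w4",386,33),("w3",229,20)):
    g=cv2.cvtColor(cv2.imread(f"pics/{n}.png"),cv2.COLOR_BGR2GRAY);print(n)
    for r in range(v-7,v+9):print(r,*g[r,u-11:u+12].tolist())
```

```text
w4
21 38 39 43 38 40 31 39 40 31 34 37 42 33 46 36 35 42 32 30 31 37 25 40
22 38 48 37 44 29 33 33 43 42 33 46 41 33 28 39 43 28 34 30 35 41 34 37
23 48 29 41 39 40 42 38 31 38 36 36 42 38 34 39 30 35 41 35 38 37 35 39
24 72 38 38 44 38 38 41 48 52 53 51 48 46 48 41 44 43 31 32 38 37 29 36
25 105 60 42 36 42 54 51 65 63 60 71 65 63 59 63 58 47 37 42 32 29 38 27
26 140 104 66 40 56 64 68 67 73 70 71 68 71 67 70 56 53 39 43 24 27 35 27
27 178 150 105 69 57 68 65 68 74 78 70 73 69 68 66 58 53 39 39 36 29 39 32
28 192 182 144 102 70 68 74 74 72 75 73 69 67 70 69 65 58 33 43 30 29 32 36
29 194 188 175 140 101 70 67 73 74 76 77 69 73 68 68 61 51 35 35 40 38 43 55
30 192 194 184 169 127 82 73 73 71 73 77 67 67 68 69 63 51 45 44 41 54 73 93
31 194 196 191 181 138 93 75 67 70 72 65 67 69 69 64 63 64 74 80 80 94 114 120
32 195 191 190 178 136 89 68 65 63 59 65 66 61 63 69 73 96 108 114 119 118 127 127
33 193 191 192 179 154 112 86 75 77 73 71 75 70 78 82 97 114 123 123 127 128 126 124
34 191 192 197 187 174 145 114 104 101 102 101 97 100 104 107 117 121 127 131 124 130 128 127
35 194 193 195 1
[... 2086 characters left out ...]
11 113 76 36 31
21 41 31 42 57 69 84 88 89 99 106 104 101 89 91 86 77 83 122 153 145 102 54 35
22 37 37 40 56 80 86 90 93 98 100 101 97 91 86 77 78 101 146 175 167 126 69 41
23 53 49 53 60 71 78 81 85 90 92 91 86 81 79 79 78 113 160 181 179 144 97 58
24 110 98 95 95 79 75 71 70 67 71 67 66 63 62 64 79 117 161 183 185 168 140 106
25 161 158 150 138 112 89 81 74 70 69 65 66 65 78 90 107 141 172 182 186 180 173 160
26 181 185 180 173 159 139 129 126 120 121 112 116 117 127 139 156 173 185 186 187 187 189 184
27 185 189 187 184 182 175 173 169 171 173 170 173 171 171 179 181 187 190 183 186 190 187 186
28 185 186 190 184 187 186 189 185 188 189 188 187 186 189 188 191 187 185 187 186 185 186 187
```

```bash
cat > est.py <<'E'
from h import *
import pickle
from scipy.optimize import least_squares
M=pickle.load(open("w2.pkl","rb"));C=np.array([578.6,225.5,0]);RZ=R.from_euler("z",.174)
def bolts(th):
    q=R.from_euler("x",th).apply([[118.4,40.83,56.8],[118.4,-40.83,56.8]])+[0,0,50];return proj(M,C+RZ.apply(q),True)
gray=lambda i:cv2.GaussianBlur(cv2.cvtColor(i,cv2.COLOR_RGB2GRAY),(3,3),0)
T0=gray(cv2.imread("pics/w4.png")[:,:,::-1])
PATCH=[(186,21,17,9),(375,26,17,9)];B0=bolts(.084)
def est(img,pred,s=22):
    g=gray(img);P=[];sc=[]
    for k,(x,y,w,h) in enumerate(PATCH):
        d=bolts(pred)[k]-B0[k];x0,y0=int(x+d[0])-s,max(0,int(y+d[1])-12)
        r=cv2.matchTemplate(g[y0:y0+h+24,x0:x0+w+2*s],T0[y:y+h,x:x+w],cv2.TM_CCOEFF_NORMED)
        _,v,_,(i,j)=cv2.minMaxLoc(r)
        sub=lambda a:0 if len(a)<3 else .5*(a[0]-a[2])/(a[0]-2*a[1]+a[2])
        P.append([x0+i+sub(r[j,i-1:i+2] if 0<i else [])-x+B0[k,0],y0+j+sub(r[j-1:j+2,i] if 0<j else [])-y+B0[k,1]]);sc.append(v)
    P=np.array(P);f=least_squares(lambda t:((bolts(t[0])-P)).ravel(),[pred],loss="soft_l1")
    return f.x[0],np.abs((bolts(f.x[0])-P)).max(),sc,P
E
python3 - <<'E'
s=open("step.py").read()
a=s.index("    s0=arm.read_state()");b=s.index("    if S is None");s=s[:a]+'    s0=arm.read_state();i=arm.get_image("wrist");cv2.imwrite("pics/last.png",i[:,:,::-1])\n'+s[b:]
a=s.index("    c=[v for");b=s.index("    tilt=");s=s[:a]+"    meas,res,sc,P=est(i,pred[0])\n"+s[b:]
a=s.index('"L",np.round');b=s.index('"tilt"');s=s[:a]+'"MEAS",round(meas,4),"res",round(res,2),np.round(sc,2),P.round(1).tolist(),'+s[b:]
s=s.replace('+.8*(','+.9*(')
open("step.py","w").write(s)
from est import *
for n,p in(("w3",.3),("w4",.1),("w4",.0),("w4",.2)): print(est(cv2.imread(f"pics/{n}.png")[:,:,::-1],p))
E
```

```text
(np.float64(0.3477672090624024), np.float64(1.7058688853826425), [0.8725452423095703, 0.9645622372627258], array([[228.83521589,  18.26856758],
       [401.13644055,  41.96440693]]))
(np.float64(0.08381659209441268), np.float64(0.11321816274866592), [1.0, 1.0], array([[190.60773787,  27.70264389],
       [386.12249402,  33.29403492]]))
(np.float64(0.08381663592535722), np.float64(0.11319187574056855), [0.9999980330467224, 1.0], array([[190.60775313,  27.70266869],
       [386.12249402,  33.29403683]]))
(np.float64(0.08381657913160784), np.float64(0.11319953035965113), [1.0, 0.9999997019767761], array([[190.60773787,  27.70266297],
       [386.12249402,  33.29404446]]))
```

move_arm(
  fingers=[10,10,10,10,10,10],
  travel=[
    [0.0,20.9,1.0],
    [0.0,20.0,0.9],
    [0.0,20.6,1.0],
    [0.0,22.2,1.1],
    [0.0,23.3,1.2],
    [0.0,23.9,1.3],
  ],
  dr=[
    [0.095,0.0,0.0],
    [0.091,0.0,0.0],
    [0.094,0.0,0.0],
    [0.101,0.0,0.0],
    [0.106,0.0,0.0],
    [0.109,0.0,0.0],
  ],
)

```text
clock: 6.9
position: [578.5, 228.6, 449.9]
ee_rot: [0.996, 0.087, 0.0, 0.007]
contact_force: [-0.1, 0.1, -5.1]
gripper_width: 23.4
grasp_force: 62.3
```

```bash
python3 step.py 8
```

```text
t 6.9 dt-rows 0.0 pred [ 0.015 -0.033] MEAS 0.0245 res 0.46 [0.95 1.  ] [[183.5, 29.5], [381.0, 31.4]] tilt [-0.0144 -0.0006  0.0002] alpha -0.014 tcp [578.5 228.6 449.9]
th now 0.022 phi plan [ 0.008  0.004 -0.    -0.     0.     0.     0.    -0.    -0.    -0.
 -0.   ] th [0.022 0.022 0.016 0.012 0.01  0.008 0.006 0.005 0.004]
travel [[0.0, -1.3, 0.0], [0.0, 0.0, 0.0], [0.0, 0.7, 0.0], [0.0, 1.1, 0.0], [0.0, 1.5, 0.0], [0.0, 1.8, 0.0], [0.0, 2.0, 0.0], [0.0, 2.2, 0.0]]
dr [[-0.006, 0.0, 0.0], [0.0, 0.0, 0.0], [0.003, 0.0, 0.0], [0.005, 0.0, 0.0], [0.007, 0.0, 0.0], [0.008, 0.0, 0.0], [0.009, 0.0, 0.0], [0.01, 0.0, 0.0]]
```

move_arm(
  fingers=[10,10,10,10,10,10,10,10],
  travel=[
    [0.0,-1.3,0.0],
    [0.0,0.0,0.0],
    [0.0,0.7,0.0],
    [0.0,1.1,0.0],
    [0.0,1.5,0.0],
    [0.0,1.8,0.0],
    [0.0,2.0,0.0],
    [0.0,2.2,0.0],
  ],
  dr=[
    [-0.006,0.0,0.0],
    [0.0,0.0,0.0],
    [0.003,0.0,0.0],
    [0.005,0.0,0.0],
    [0.007,0.0,0.0],
    [0.008,0.0,0.0],
    [0.009,0.0,0.0],
    [0.01,0.0,0.0],
  ],
)

```text
clock: 7.75
position: [578.9, 226.0, 450.2]
ee_rot: [0.996, 0.086, 0.0, 0.002]
contact_force: [-0.2, -0.2, -5.7]
gripper_width: 23.2
grasp_force: 62.3
```

```bash
python3 step.py 10
```

```text
t 7.75 dt-rows -0.0 pred [ 0.004 -0.011] MEAS 0.0271 res 0.07 [0.98 1.  ] [[184.3, 29.7], [380.9, 31.4]] tilt [-0.0039  0.      0.0008] alpha -0.004 tcp [578.9 226.  450.2]
th now 0.025 phi plan [ 0.021  0.01  -0.001  0.     0.     0.    -0.     0.     0.     0.
  0.     0.    -0.   ] th [0.025 0.035 0.02  0.016 0.013 0.011 0.009 0.007 0.006 0.004 0.004]
travel [[0.0, -6.6, 0.1], [0.0, -2.9, 0.0], [0.0, -2.4, 0.0], [0.0, -1.8, 0.0], [0.0, -1.3, 0.0], [0.0, -0.9, 0.0], [0.0, -0.4, 0.0], [0.0, -0.2, 0.0], [0.0, 0.0, 0.0], [0.0, 0.2, 0.0]]
dr [[-0.03, 0.0, 0.0], [-0.013, 0.0, 0.0], [-0.011, 0.0, 0.0], [-0.008, 0.0, 0.0], [-0.006, 0.0, 0.0], [-0.004, 0.0, 0.0], [-0.002, 0.0, 0.0], [-0.001, 0.0, 0.0], [0.0, 0.0, 0.0], [0.001, 0.0, 0.0]]
```

move_arm(
  fingers=[10,10,10,10,10,10,10,10,10,10],
  travel=[
    [0.0,-6.6,0.1],
    [0.0,-2.9,0.0],
    [0.0,-2.4,0.0],
    [0.0,-1.8,0.0],
    [0.0,-1.3,0.0],
    [0.0,-0.9,0.0],
    [0.0,-0.4,0.0],
    [0.0,-0.2,0.0],
    [0.0,0.0,0.0],
    [0.0,0.2,0.0],
  ],
  dr=[
    [-0.03,0.0,0.0],
    [-0.013,0.0,0.0],
    [-0.011,0.0,0.0],
    [-0.008,0.0,0.0],
    [-0.006,0.0,0.0],
    [-0.004,0.0,0.0],
    [-0.002,0.0,0.0],
    [-0.001,0.0,0.0],
    [0.0,0.0,0.0],
    [0.001,0.0,0.0],
  ],
)

```text
clock: 8.8
position: [579.0, 225.8, 450.2]
ee_rot: [0.996, 0.086, 0.0, 0.001]
contact_force: [-0.9, -0.0, -5.1]
gripper_width: 23.0
grasp_force: 62.4
```

```bash
python3 step.py 10
```

```text
t 8.8 dt-rows 0.0 pred [ 0.004 -0.008] MEAS 0.0266 res 0.07 [0.98 1.  ] [[184.2, 29.8], [380.9, 31.4]] tilt [-0.0029  0.      0.0009] alpha -0.003 tcp [579.  225.8 450.2]
th now 0.025 phi plan [ 0.022  0.011 -0.002  0.001  0.001  0.     0.     0.     0.001  0.001
  0.001  0.001  0.001] th [0.025 0.035 0.02  0.017 0.014 0.011 0.009 0.007 0.006 0.005 0.004]
travel [[0.0, -7.0, 0.1], [0.0, -2.9, 0.0], [0.0, -2.6, 0.0], [0.0, -2.0, 0.0], [0.0, -1.5, 0.0], [0.0, -1.1, 0.0], [0.0, -0.7, 0.0], [0.0, -0.4, 0.0], [0.0, -0.2, 0.0], [0.0, 0.0, 0.0]]
dr [[-0.032, 0.0, 0.0], [-0.013, 0.0, 0.0], [-0.012, 0.0, 0.0], [-0.009, 0.0, 0.0], [-0.007, 0.0, 0.0], [-0.005, 0.0, 0.0], [-0.003, 0.0, 0.0], [-0.002, 0.0, 0.0], [-0.001, 0.0, 0.0], [0.0, 0.0, 0.0]]
```

```bash
sed -i 's/(MGL\*ph+ML/(MGL*(ph+.0021)+ML/' step.py; grep -c 0021 step.py
```

```text
1
```

move_arm(
  fingers=[10,10,10,10,10,10,10,10,10,10],
  travel=[
    [0.0,-7.0,0.1],
    [0.0,-3.3,0.0],
    [0.0,-3.0,0.0],
    [0.0,-2.4,0.0],
    [0.0,-2.0,0.0],
    [0.0,-1.6,0.0],
    [0.0,-1.2,0.0],
    [0.0,-0.9,0.0],
    [0.0,-0.7,0.0],
    [0.0,-0.5,0.0],
  ],
  dr=[
    [-0.032,0.0,0.0],
    [-0.015,0.0,0.0],
    [-0.014,0.0,0.0],
    [-0.011,0.0,0.0],
    [-0.009,0.0,0.0],
    [-0.007,0.0,0.0],
    [-0.005,0.0,0.0],
    [-0.004,0.0,0.0],
    [-0.003,0.0,0.0],
    [-0.002,0.0,0.0],
  ],
)

```text
clock: 9.85
position: [578.9, 226.3, 450.2]
ee_rot: [0.996, 0.087, 0.0, 0.002]
contact_force: [0.3, 0.4, -5.5]
gripper_width: 23.4
grasp_force: 62.3
```

```bash
python3 - <<'E'
import json
S=json.load(open("st.json"));r=S["rows"]
S["rows"]=[r[0]]+[r[0]+d for d in(-.032,-.015,-.014,-.011,-.009,-.007,-.005,-.004,-.003,-.002)];json.dump(S,open("st.json","w"))
E
python3 step.py 10
```

```text
t 9.85 dt-rows -0.0 pred [0.011 0.004] MEAS 0.0176 res 0.2 [0.98 0.99] [[183.3, 30.1], [380.0, 30.8]] tilt [-0.0049 -0.      0.0008] alpha -0.005 tcp [578.9 226.3 450.2]
th now 0.017 phi plan [ 0.012  0.007  0.     0.001  0.    -0.    -0.     0.     0.     0.
  0.     0.     0.   ] th [0.017 0.023 0.016 0.014 0.012 0.01  0.009 0.008 0.007 0.006 0.006]
travel [[0.0, -3.7, 0.0], [0.0, -1.8, 0.0], [0.0, -1.8, 0.0], [0.0, -1.3, 0.0], [0.0, -1.1, 0.0], [0.0, -0.7, 0.0], [0.0, -0.4, 0.0], [0.0, -0.4, 0.0], [0.0, -0.2, 0.0], [0.0, -0.2, 0.0]]
dr [[-0.017, 0.0, 0.0], [-0.008, 0.0, 0.0], [-0.008, 0.0, 0.0], [-0.006, 0.0, 0.0], [-0.005, 0.0, 0.0], [-0.003, 0.0, 0.0], [-0.002, 0.0, 0.0], [-0.002, 0.0, 0.0], [-0.001, 0.0, 0.0], [-0.001, 0.0, 0.0]]
```

move_arm(
  fingers=[10,10,10,10,10,10,10,10,10,10],
  travel=[
    [0.0,-3.7,0.0],
    [0.0,-1.8,0.0],
    [0.0,-1.8,0.0],
    [0.0,-1.3,0.0],
    [0.0,-1.1,0.0],
    [0.0,-0.7,0.0],
    [0.0,-0.4,0.0],
    [0.0,-0.4,0.0],
    [0.0,-0.2,0.0],
    [0.0,-0.2,0.0],
  ],
  dr=[
    [-0.017,0.0,0.0],
    [-0.008,0.0,0.0],
    [-0.008,0.0,0.0],
    [-0.006,0.0,0.0],
    [-0.005,0.0,0.0],
    [-0.003,0.0,0.0],
    [-0.002,0.0,0.0],
    [-0.002,0.0,0.0],
    [-0.001,0.0,0.0],
    [-0.001,0.0,0.0],
  ],
)

```text
clock: 10.9
position: [578.9, 226.5, 450.2]
ee_rot: [0.996, 0.086, 0.0, 0.003]
contact_force: [-0.1, -0.5, -5.6]
gripper_width: 23.2
grasp_force: 62.5
```

```bash
python3 step.py 10
```

```text
t 10.9 dt-rows 0.0 pred [ 0.006 -0.003] MEAS -0.0012 res 0.08 [0.98 1.  ] [[181.3, 30.7], [378.2, 30.3]] tilt [-0.006  -0.      0.0008] alpha -0.006 tcp [578.9 226.5 450.2]
th now -0.001 phi plan [-0.007 -0.003  0.001  0.001  0.     0.     0.     0.001  0.001  0.
  0.001  0.001  0.001] th [-0.001 -0.005 -0.001  0.001  0.001  0.002  0.002  0.003  0.003  0.003
  0.004]
travel [[0.0, 2.6, 0.0], [0.0, 1.5, 0.0], [0.0, 1.1, 0.0], [0.0, 1.1, 0.0], [0.0, 0.9, 0.0], [0.0, 0.9, 0.0], [0.0, 0.9, 0.0], [0.0, 0.7, 0.0], [0.0, 0.7, 0.0], [0.0, 0.7, 0.0]]
dr [[0.012, 0.0, 0.0], [0.007, 0.0, 0.0], [0.005, 0.0, 0.0], [0.005, 0.0, 0.0], [0.004, 0.0, 0.0], [0.004, 0.0, 0.0], [0.004, 0.0, 0.0], [0.003, 0.0, 0.0], [0.003, 0.0, 0.0], [0.003, 0.0, 0.0]]
```

move_arm(
  fingers=[10,10,10,10,10,10,10,10,10,10],
  travel=[
    [0.0,2.6,0.0],
    [0.0,1.5,0.0],
    [0.0,1.1,0.0],
    [0.0,1.1,0.0],
    [0.0,0.9,0.0],
    [0.0,0.9,0.0],
    [0.0,0.9,0.0],
    [0.0,0.7,0.0],
    [0.0,0.7,0.0],
    [0.0,0.7,0.0],
  ],
  dr=[
    [0.012,0.0,0.0],
    [0.007,0.0,0.0],
    [0.005,0.0,0.0],
    [0.005,0.0,0.0],
    [0.004,0.0,0.0],
    [0.004,0.0,0.0],
    [0.004,0.0,0.0],
    [0.003,0.0,0.0],
    [0.003,0.0,0.0],
    [0.003,0.0,0.0],
  ],
)

```text
clock: 11.95
position: [579.0, 225.8, 450.2]
ee_rot: [0.996, 0.086, 0.0, 0.002]
contact_force: [0.2, 0.3, -4.8]
gripper_width: 23.5
grasp_force: 62.3
```

```bash
python3 step.py 10 -18 -100 0 0.02
```

```text
t 11.95 dt-rows -0.0 pred [0.004 0.002] MEAS 0.0008 res 0.16 [0.99 1.  ] [[181.6, 30.7], [378.4, 30.3]] tilt [-0.003  -0.      0.0008] alpha -0.003 tcp [579.  225.8 450.2]
th now 0.001 phi plan [-0.002  0.001  0.002 -0.    -0.001 -0.002 -0.002 -0.001 -0.001 -0.001
 -0.    -0.002 -0.002] th [ 0.001 -0.009 -0.022 -0.035 -0.042 -0.038 -0.025 -0.006  0.015  0.03
  0.033]
travel [[-0.3, 5.0, 0.0], [-2.0, 12.6, 0.1], [-5.7, 24.8, 0.2], [-11.1, 40.2, 0.3], [-17.4, 55.8, 0.3], [-23.9, 69.7, 0.2], [-29.3, 79.8, 0.2], [-33.1, 85.2, 0.3], [-34.9, 87.5, 0.4], [-35.2, 88.8, 0.4]]
dr [[0.019, 0.0, 0.0], [0.032, 0.0, -0.001], [0.042, 0.0, -0.003], [0.045, 0.0, -0.006], [0.037, 0.0, -0.01], [0.021, 0.0, -0.014], [0.0, 0.0, -0.017], [-0.021, 0.0, -0.019], [-0.032, 0.0, -0.02], [-0.03, 0.0, -0.02]]
```

move_arm(
  fingers=[10,10,10,10,10,10,10,10,10,10],
  travel=[
    [-0.3,5.0,0.0],
    [-2.0,12.6,0.1],
    [-5.7,24.8,0.2],
    [-11.1,40.2,0.3],
    [-17.4,55.8,0.3],
    [-23.9,69.7,0.2],
    [-29.3,79.8,0.2],
    [-33.1,85.2,0.3],
    [-34.9,87.5,0.4],
    [-35.2,88.8,0.4],
  ],
  dr=[
    [0.019,0.0,0.0],
    [0.032,0.0,-0.001],
    [0.042,0.0,-0.003],
    [0.045,0.0,-0.006],
    [0.037,0.0,-0.01],
    [0.021,0.0,-0.014],
    [0.0,0.0,-0.017],
    [-0.021,0.0,-0.019],
    [-0.032,0.0,-0.02],
    [-0.03,0.0,-0.02],
  ],
)

```text
clock: 13.0
position: [559.3, 132.3, 450.0]
ee_rot: [0.995, 0.097, 0.001, 0.017]
contact_force: [0.7, 1.0, -5.8]
gripper_width: 23.2
grasp_force: 62.4
```

```bash
python3 step.py 10 -18 -110 0 0.02
```

```text
t 13.0 dt-rows 0.0 pred [ 0.033 -0.025] MEAS 0.0412 res 0.38 [0.98 0.99] [[186.0, 28.9], [381.9, 31.8]] tilt [-0.0333 -0.0005  0.0003] alpha -0.033 tcp [559.3 132.3 450. ]
th now 0.038 phi plan [ 0.005  0.004  0.002  0.    -0.    -0.    -0.    -0.     0.     0.001
  0.002  0.001  0.001] th [ 0.038  0.022 -0.    -0.02  -0.031 -0.029 -0.017  0.003  0.024  0.04
  0.042]
travel [[-0.3, 5.7, 0.1], [-2.2, 15.5, 0.4], [-6.3, 30.0, 0.9], [-12.3, 47.7, 1.6], [-19.4, 65.4, 2.1], [-26.5, 80.9, 2.6], [-32.6, 92.2, 2.9], [-36.7, 98.8, 3.2], [-38.7, 101.3, 3.4], [-39.0, 103.1, 3.5]]
dr [[0.022, 0.0, 0.0], [0.043, 0.0, -0.001], [0.059, 0.0, -0.003], [0.066, 0.0, -0.006], [0.06, 0.0, -0.01], [0.044, 0.0, -0.014], [0.022, 0.0, -0.017], [0.002, 0.001, -0.019], [-0.01, 0.001, -0.02], [-0.006, 0.001, -0.02]]
```

move_arm(
  fingers=[10,10,10,10,10,10,10,10,10,10],
  travel=[
    [-0.3,5.7,0.1],
    [-2.2,15.5,0.4],
    [-6.3,30.0,0.9],
    [-12.3,47.7,1.6],
    [-19.4,65.4,2.1],
    [-26.5,80.9,2.6],
    [-32.6,92.2,2.9],
    [-36.7,98.8,3.2],
    [-38.7,101.3,3.4],
    [-39.0,103.1,3.5],
  ],
  dr=[
    [0.022,0.0,0.0],
    [0.043,0.0,-0.001],
    [0.059,0.0,-0.003],
    [0.066,0.0,-0.006],
    [0.06,0.0,-0.01],
    [0.044,0.0,-0.014],
    [0.022,0.0,-0.017],
    [0.002,0.001,-0.019],
    [-0.01,0.001,-0.02],
    [-0.006,0.001,-0.02],
  ],
)

```text
clock: 14.05
position: [540.9, 23.6, 449.8]
ee_rot: [0.994, 0.107, 0.002, 0.019]
contact_force: [0.0, -0.8, -4.4]
gripper_width: 23.7
grasp_force: 62.4
```

```bash
python3 step.py 10 -18 -110 0 0.02
```

```text
t 14.05 dt-rows 0.0 pred [ 0.042 -0.036] MEAS 0.0542 res 0.15 [0.98 0.99] [[187.1, 28.7], [383.6, 32.3]] tilt [-0.0391 -0.0003  0.0003] alpha -0.039 tcp [540.9  23.6 449.8]
th now 0.051 phi plan [ 0.012  0.006  0.002  0.    -0.001 -0.001 -0.001 -0.001 -0.     0.
  0.001 -0.    -0.   ] th [ 0.051  0.035  0.009 -0.013 -0.025 -0.024 -0.013  0.005  0.026  0.04
  0.042]
travel [[-0.4, 4.2, 0.1], [-2.4, 15.0, 0.4], [-6.7, 29.6, 1.0], [-13.0, 47.4, 1.8], [-20.4, 65.2, 2.4], [-27.9, 80.8, 3.0], [-34.3, 92.4, 3.5], [-38.7, 98.9, 3.8], [-40.8, 101.6, 4.0], [-41.1, 103.4, 4.0]]
dr [[0.015, 0.0, 0.0], [0.041, 0.0, -0.001], [0.058, 0.0, -0.003], [0.066, 0.0, -0.006], [0.061, 0.0, -0.01], [0.046, 0.0, -0.014], [0.026, 0.0, -0.017], [0.006, 0.001, -0.019], [-0.005, 0.001, -0.02], [-0.001, 0.001, -0.02]]
```

move_arm(
  fingers=[10,10,10,10,10,10,10,10,10,10],
  travel=[
    [-0.4,4.2,0.1],
    [-2.4,15.0,0.4],
    [-6.7,29.6,1.0],
    [-13.0,47.4,1.8],
    [-20.4,65.2,2.4],
    [-27.9,80.8,3.0],
    [-34.3,92.4,3.5],
    [-38.7,98.9,3.8],
    [-40.8,101.6,4.0],
    [-41.1,103.4,4.0],
  ],
  dr=[
    [0.015,0.0,0.0],
    [0.041,0.0,-0.001],
    [0.058,0.0,-0.003],
    [0.066,0.0,-0.006],
    [0.061,0.0,-0.01],
    [0.046,0.0,-0.014],
    [0.026,0.0,-0.017],
    [0.006,0.001,-0.019],
    [-0.005,0.001,-0.02],
    [-0.001,0.001,-0.02],
  ],
)

```text
clock: 15.1
position: [522.5, -86.2, 449.9]
ee_rot: [0.993, 0.117, 0.002, 0.02]
contact_force: [-0.8, 0.7, -5.8]
gripper_width: 23.3
grasp_force: 62.4
```

```bash
python3 step.py 10 -16 -100 0 0.02; python3 -c "
import json;print(json.load(open('st.json'))['p'])"
```

```text
t 15.1 dt-rows -0.0 pred [ 0.042 -0.039] MEAS 0.0736 res 0.16 [0.98 0.99] [[189.3, 28.0], [385.4, 32.9]] tilt [-0.04   -0.0001  0.0004] alpha -0.04 tcp [522.5 -86.2 449.9]
th now 0.069 phi plan [ 0.029  0.016  0.001 -0.    -0.001 -0.001 -0.001 -0.001 -0.001  0.
  0.001 -0.001 -0.001] th [ 0.069  0.062  0.029  0.004 -0.01  -0.012 -0.004  0.011  0.029  0.041
  0.042]
travel [[-0.3, -1.2, 0.0], [-2.2, 10.5, 0.3], [-6.3, 24.7, 0.8], [-12.3, 41.3, 1.5], [-19.4, 58.0, 2.2], [-26.5, 72.4, 2.7], [-32.5, 83.1, 3.2], [-36.7, 89.2, 3.5], [-38.6, 91.8, 3.7], [-38.9, 93.5, 3.7]]
dr [[-0.009, 0.0, 0.0], [0.023, 0.0, -0.001], [0.043, 0.0, -0.003], [0.053, 0.0, -0.006], [0.051, 0.0, -0.01], [0.039, 0.0, -0.014], [0.022, 0.0, -0.017], [0.005, 0.001, -0.019], [-0.004, 0.001, -0.02], [0.0, 0.001, -0.02]]
[-70.0, -420.0, 0.0]
```

move_arm(
  fingers=[10,10,10,10,10,10,10,10,10,10],
  travel=[
    [-0.3,-1.2,0.0],
    [-2.2,10.5,0.3],
    [-6.3,24.7,0.8],
    [-12.3,41.3,1.5],
    [-19.4,58.0,2.2],
    [-26.5,72.4,2.7],
    [-32.5,83.1,3.2],
    [-36.7,89.2,3.5],
    [-38.6,91.8,3.7],
    [-38.9,93.5,3.7],
  ],
  dr=[
    [-0.009,0.0,0.0],
    [0.023,0.0,-0.001],
    [0.043,0.0,-0.003],
    [0.053,0.0,-0.006],
    [0.051,0.0,-0.01],
    [0.039,0.0,-0.014],
    [0.022,0.0,-0.017],
    [0.005,0.001,-0.019],
    [-0.004,0.001,-0.02],
    [0.0,0.001,-0.02],
  ],
)

```text
clock: 16.15
position: [506.3, -186.2, 449.9]
ee_rot: [0.992, 0.126, 0.003, 0.02]
contact_force: [0.5, 0.2, -5.3]
gripper_width: 23.1
grasp_force: 62.4
```

```bash
python3 - <<'E'
from h import *
import pickle
pickle.dump(arm.camera_model("wrist"),open("w5.pkl","wb"))
E
python3 step.py 10 -13.6 -79 0 0.016; cp pics/last.png pics/w5.png
```

```text
t 16.15 dt-rows -0.0 pred [ 0.042 -0.043] MEAS 0.0627 res 0.17 [0.98 0.99] [[188.1, 28.5], [384.5, 32.5]] tilt [-0.0399 -0.      0.0004] alpha -0.04 tcp [ 506.3 -186.2  449.9]
th now 0.058 phi plan [ 0.018  0.01   0.001 -0.    -0.    -0.    -0.001 -0.     0.     0.001
  0.002  0.     0.   ] th [ 0.058  0.049  0.024  0.005 -0.006 -0.008 -0.001  0.01   0.024  0.033
  0.034]
travel [[-0.3, 1.1, 0.0], [-1.9, 9.7, 0.2], [-5.4, 20.9, 0.7], [-10.5, 33.9, 1.2], [-16.5, 46.8, 1.7], [-22.5, 58.2, 2.2], [-27.7, 66.6, 2.5], [-31.2, 71.4, 2.8], [-32.9, 73.5, 2.9], [-33.1, 74.8, 2.9]]
dr [[0.002, 0.0, 0.0], [0.025, 0.0, -0.001], [0.041, 0.0, -0.003], [0.049, 0.0, -0.005], [0.047, 0.0, -0.008], [0.038, 0.0, -0.011], [0.025, 0.0, -0.013], [0.012, 0.001, -0.015], [0.005, 0.001, -0.016], [0.008, 0.001, -0.016]]
```

View pics/w5.png

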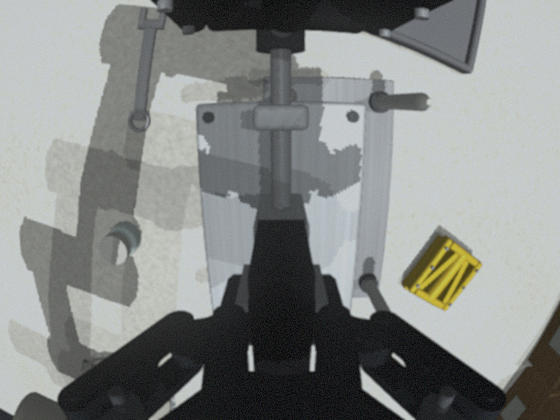

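The wrist view shows the bay's right side. The plate corner is at (393,82), the post bases are at (377,102) and (366,282), and the far post's tip is at (428,101).

Run:
```python
from h import *
import pickle
m=pickle.load(open("w5.pkl","rb"))
p=onplane(m,[[393,82]],8,True)[0];a=onplane(m,[[377,102],[366.5,282]],12,True);t=onplane(m,[[428,101]],148,True)[0]
print(p,a,t);d=a[0]-a[1];y=np.arctan2(d[1],d[0]);print("yaw",y,np.linalg.norm(d))
r=R.from_euler("z",.27)
for q,o in((p,[160,-85,0]),(a[0],[130,-63,0]),(a[1],[-130,-63,0]),(t,[130,-63,0])): print((q-r.apply(o))[:2].round(1))
for X in([494.5,-273.7],): 
  for o in([160,-85,8],[130,-63,10],[130,-63,150],[-130,-63,10],[-160,-85,8],[160,85,8]): print(o,proj(m,np.r_[X,0]+r.apply(o),True).round(1))
```

```text
[ 666.45646763 -313.81941975    8.        ] [[ 632.97570874 -298.56112023   12.        ]
 [ 382.94734299 -369.51671628   12.        ]] [ 634.97126202 -301.43838321  148.        ]
yaw 0.27651987028415814 259.90167427235224
[ 489.6 -274.6]
[ 490.9 -272.5]
[ 491.4 -274.1]
[ 492.9 -275.4]
[160, -85, 8] [[393.3  78.3]]
[130, -63, 10] [[378.1  99.7]]
[130, -63, 150] [[427.9  98.7]]
[-130, -63, 10] [[366.6 279.6]]
[-160, -85, 8] [[377.6 294.4]]
[160, 85, 8] [[262.   74.6]]
```

move_arm(
  fingers=[10,10,10,10,10,10,10,10,10,10],
  travel=[
    [-0.3,1.1,0.0],
    [-1.9,9.7,0.2],
    [-5.4,20.9,0.7],
    [-10.5,33.9,1.2],
    [-16.5,46.8,1.7],
    [-22.5,58.2,2.2],
    [-27.7,66.6,2.5],
    [-31.2,71.4,2.8],
    [-32.9,73.5,2.9],
    [-33.1,74.8,2.9],
  ],
  dr=[
    [0.002,0.0,0.0],
    [0.025,0.0,-0.001],
    [0.041,0.0,-0.003],
    [0.049,0.0,-0.005],
    [0.047,0.0,-0.008],
    [0.038,0.0,-0.011],
    [0.025,0.0,-0.013],
    [0.012,0.001,-0.015],
    [0.005,0.001,-0.016],
    [0.008,0.001,-0.016],
  ],
)

```text
clock: 17.2
position: [493.0, -267.1, 450.1]
ee_rot: [0.991, 0.134, 0.002, 0.016]
contact_force: [-0.3, 0.9, -4.4]
gripper_width: 23.4
grasp_force: 62.4
```

```bash
python3 - <<'E'
from h import *
import pickle
pickle.dump(arm.camera_model("wrist"),open("w6.pkl","wb"))
E
python3 step.py 10; cp pics/last.png pics/w6.png
python3 - <<'E'
from h import *
import pickle,json
m=pickle.load(open("w6.pkl","rb"));r=R.from_euler("z",.27);print(json.load(open("st.json"))["p"])
for o in([160,-85,8],[160,85,8],[130,-63,10],[130,63,10],[130,-63,150],[130,63,150],[-160,85,8],[-160,-85,8]): print(o,proj(m,np.array([494.5,-273.7,0])+r.apply(o),True).round(1))
cv2.imwrite("pics/c6.png",cv2.resize(cv2.imread("pics/w6.png")[0:260,140:420],None,fx=2.3,fy=2.3,interpolation=cv2.INTER_CUBIC))
E
```

```text
t 17.2 dt-rows 0.0 pred [ 0.034 -0.031] MEAS 0.0597 res 0.14 [0.98 1.  ] [[187.8, 28.5], [384.1, 32.3]] tilt [-0.0319  0.0005  0.0007] alpha -0.032 tcp [ 493.  -267.1  450.1]
th now 0.056 phi plan [ 0.024  0.013  0.001 -0.     0.     0.     0.     0.     0.     0.
  0.     0.     0.001] th [0.056 0.058 0.043 0.034 0.028 0.024 0.019 0.016 0.014 0.012 0.011]
travel [[0.0, -4.4, 0.0], [0.0, -1.5, 0.0], [0.0, 0.0, 0.0], [0.0, 1.3, 0.0], [0.0, 2.2, 0.0], [0.0, 3.1, 0.0], [0.0, 3.7, 0.0], [0.0, 4.2, 0.0], [0.0, 4.6, 0.0], [0.0, 4.8, 0.1]]
dr [[-0.02, 0.0, 0.0], [-0.007, 0.0, 0.0], [0.0, 0.0, 0.0], [0.006, 0.0, 0.0], [0.01, 0.0, 0.0], [0.014, 0.0, 0.0], [0.017, 0.0, 0.0], [0.019, 0.0, 0.0], [0.021, 0.0, 0.0], [0.022, 0.0, 0.0]]
[-83.6, -499.0, 0.0]
[160, -85, 8] [[342.8  50.3]]
[160, 85, 8] [[207.1  50.4]]
[130, -63, 10] [[325.9  72. ]]
[130, 63, 10] [[224.2  72.2]]
[130, -63, 150] [[353.5  55.1]]
[130, 63, 150] [[200.6  54.9]]
[-160, 85, 8] [[218.4 281.2]]
[-160, -85, 8] [[333.4 279.7]]
```

View pics/c6.png

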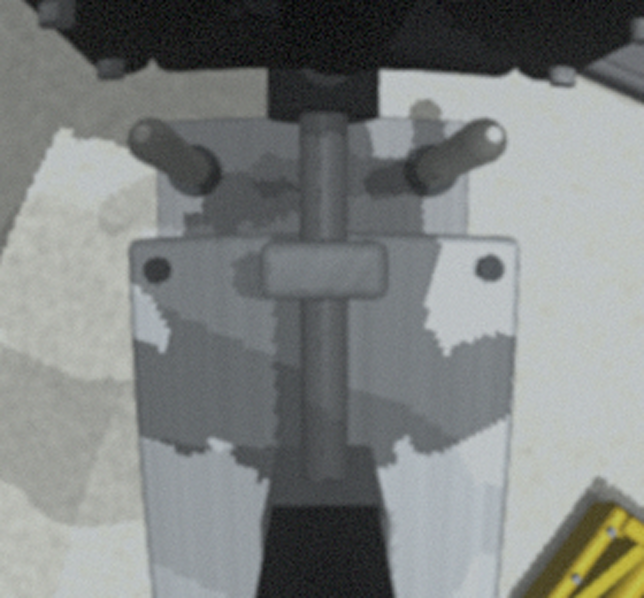

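The crop shows the bay's far plate edge corners at wrist px (208.7,52.2) and (343,52.2), and the post tips at (200.9,57.4) and (353.9,57.8). The carrier's corners are at (197,104.3) and (364.8,104.3). The bay is nearly centred, about 2 mm short in x.

Run:
```python
from h import *
import pickle
M=pickle.load(open("w2.pkl","rb"));m=pickle.load(open("w6.pkl","rb"))
def sol(m,px,z,loc,yaw):
    q=onplane(m,px,z,True);r=R.from_euler("z",yaw);return (q-r.apply(np.c_[loc,[0]*len(loc)]))[:,:2],q
c,q=sol(M,[[197,104.3],[364.8,104.3]],14,[[90,60],[90,-60]],.174);print("carrier at grasp",c.round(1),np.arctan2(*(q[0]-q[1])[:2]*[-1,1]))
c,q=sol(M,[[(157)/2.3+140,269/2.3],[489/2.3+140,268/2.3]],14,[[80,50],[80,-50]],.174);print("screws",c.round(1),np.arctan2(*(q[0]-q[1])[:2]*[-1,1]))
b,q=sol(m,[[208.7,52.2],[343,52.2]],8,[[160,85],[160,-85]],.272);print("bay corners",b.round(1),np.arctan2(*(q[0]-q[1])[:2]*[-1,1]))
b,q=sol(m,[[200.9,57.4],[353.9,57.8]],148,[[130,63],[130,-63]],.272);print("bay tips",b.round(1),np.arctan2(*(q[0]-q[1])[:2]*[-1,1]))
```

```text
carrier at grasp [[576.7 223.6]
 [576.2 226.1]] 0.17390833347170379
screws [[576.9 225.7]
 [577.3 224.9]] 0.17674109007016142
bay corners [[ 492.9 -276.7]
 [ 492.1 -274.9]] 0.2700925390257143
bay tips [[ 492.9 -274.2]
 [ 492.7 -275.4]] 0.2686117008387914
```

move_arm(
  fingers=[10,10,10,10,10,10,10,10,10,10],
  travel=[
    [0.0,-4.4,0.0],
    [0.0,-1.5,0.0],
    [0.0,0.0,0.0],
    [0.0,1.3,0.0],
    [0.0,2.2,0.0],
    [0.0,3.1,0.0],
    [0.0,3.7,0.0],
    [0.0,4.2,0.0],
    [0.0,4.6,0.0],
    [0.0,4.8,0.1],
  ],
  dr=[
    [-0.02,0.0,0.0],
    [-0.007,0.0,0.0],
    [0.0,0.0,0.0],
    [0.006,0.0,0.0],
    [0.01,0.0,0.0],
    [0.014,0.0,0.0],
    [0.017,0.0,0.0],
    [0.019,0.0,0.0],
    [0.021,0.0,0.0],
    [0.022,0.0,0.0],
  ],
)

```text
clock: 18.25
position: [494.6, -271.7, 450.2]
ee_rot: [0.991, 0.134, 0.001, 0.005]
contact_force: [-0.4, 0.1, -5.7]
gripper_width: 23.0
grasp_force: 62.4
```

```bash
python3 step.py 10 -2.5 0.5 0 0.001
```

```text
t 18.25 dt-rows 0.0 pred [ 0.011 -0.013] MEAS 0.0362 res 0.17 [0.98 1.  ] [[185.2, 29.4], [382.0, 31.5]] tilt [-0.0099  0.0008  0.0008] alpha -0.01 tcp [ 494.6 -271.7  450.2]
th now 0.034 phi plan [ 0.024  0.013 -0.     0.     0.001  0.     0.001  0.001  0.001  0.001
  0.001  0.001  0.001] th [0.034 0.044 0.03  0.024 0.021 0.018 0.015 0.013 0.011 0.01  0.009]
travel [[0.0, -6.6, 0.1], [-0.1, -3.8, 0.0], [-0.4, -2.8, 0.0], [-0.7, -2.3, 0.0], [-1.1, -1.9, 0.0], [-1.6, -1.4, 0.0], [-1.9, -1.2, 0.0], [-2.1, -1.1, 0.0], [-2.3, -0.7, 0.0], [-2.3, -0.5, 0.0]]
dr [[-0.03, 0.0, 0.0], [-0.017, 0.0, 0.0], [-0.012, 0.0, 0.0], [-0.009, 0.0, 0.0], [-0.006, 0.0, 0.0], [-0.003, 0.0, -0.001], [-0.001, 0.0, -0.001], [0.0, 0.0, -0.001], [0.002, 0.0, -0.001], [0.003, 0.0, -0.001]]
```

move_arm(
  fingers=[10,10,10,10,10,10,10,10,10,10],
  travel=[
    [0.0,-6.6,0.1],
    [-0.1,-4.1,0.0],
    [-0.2,-2.9,0.0],
    [-0.3,-2.1,0.0],
    [-0.5,-1.3,0.0],
    [-0.7,-0.4,0.0],
    [-0.8,0.1,0.0],
    [-0.9,0.4,0.0],
    [-1.0,0.9,0.0],
    [-1.0,1.1,0.0],
  ],
  dr=[
    [-0.03,0.0,0.0],
    [-0.019,0.0,0.0],
    [-0.014,0.0,0.0],
    [-0.011,0.0,0.0],
    [-0.008,0.0,0.0],
    [-0.005,0.0,0.0],
    [-0.003,0.0,0.0],
    [-0.002,0.0,0.0],
    [0.0,0.0,0.0],
    [0.001,0.0,0.0],
  ],
)

```text
clock: 19.3
position: [494.0, -273.1, 450.2]
ee_rot: [0.991, 0.134, 0.001, 0.004]
contact_force: [-0.2, -0.7, -5.0]
gripper_width: 23.2
grasp_force: 62.4
```

```bash
cat > fit.py <<'E'
import re,json,numpy as np
from scipy.optimize import least_squares
src=open("step.py").read();src=src[:src.index("main(int(")].replace("(ph+.0021)","(ph+BET)");ns={};exec(src,ns)
def mk(a0,d):return [a0]+[a0+v for v in d]
runs=[(.025,-.004,[-.03,-.013,-.011,-.008,-.006,-.004,-.002,-.001,0,.001],.0266),
(.025,-.003,[-.032,-.015,-.014,-.011,-.009,-.007,-.005,-.004,-.003,-.002],.0176),
(.017,-.005,[-.017,-.008,-.008,-.006,-.005,-.003,-.002,-.002,-.001,-.001],-.0012),
(-.001,-.006,[.012,.007,.005,.005,.004,.004,.004,.003,.003,.003],.0008),
(.056,-.032,[-.02,-.007,0,.006,.01,.014,.017,.019,.021,.022],.0362)]
def f(p):
    ns["MGL"],ns["BET"]=p[:2];o=[]
    for th,a,d,m in runs:
        x,_=ns["sim"](th,0 if len(p)<4 else 0,ns["expand"](mk(a,d)),np.zeros(400),lag=.04);o.append(x[-1,0]-m)
    return np.array(o)
r=least_squares(f,[.23,.002]);print(r.x,r.fun.round(4),f([.23,.0021]).round(4),f([.25,.001]).round(4))
E
python3 fit.py
python3 - <<'E'
import json
S=json.load(open("st.json"));r=S["rows"]
S["rows"]=[r[0]]+[r[0]+d for d in(-.03,-.019,-.014,-.011,-.008,-.005,-.003,-.002,0,.001)];S["p"]=[-84.3,-500.1,0];S["yaw"]=.270;json.dump(S,open("st.json","w"))
E
```

```text
[0.27639719 0.0014215 ] [ 0.006  -0.0002  0.002  -0.0017 -0.0061] [-0.0079 -0.0088  0.0028  0.0047 -0.0207] [-0.012  -0.015  -0.0065 -0.006  -0.0248]
```

```bash
sed -i 's/^MGL,K,D,I,ML,LT,DT=.23,/MGL,K,D,I,ML,LT,DT=.262,/;s/(ph+.0021)/(ph+.0016)/;s/,\.0234,220/,.0267,220/' step.py; python3 step.py 10
```

```text
t 19.3 dt-rows 0.0 pred [-0.001 -0.035] MEAS 0.003 res 0.45 [0.98 0.99] [[181.9, 30.6], [378.6, 30.1]] tilt [-0.0089  0.0007  0.0008] alpha -0.009000000000000001 tcp [ 494.  -273.1  450.2]
th now 0.001 phi plan [-0.008 -0.005  0.     0.     0.     0.001  0.001  0.001 -0.    -0.
 -0.    -0.    -0.   ] th [ 0.001 -0.006 -0.002 -0.     0.     0.001  0.002  0.003  0.003  0.003
  0.003]
travel [[0.0, 3.1, 0.0], [0.0, 2.2, 0.0], [0.0, 2.0, 0.0], [0.0, 2.0, 0.0], [0.0, 2.0, 0.0], [0.0, 1.8, 0.0], [0.0, 1.3, 0.0], [0.0, 1.3, 0.0], [0.0, 1.3, 0.0], [0.0, 1.3, 0.0]]
dr [[0.014, 0.0, 0.0], [0.01, 0.0, 0.0], [0.009, 0.0, 0.0], [0.009, 0.0, 0.0], [0.009, 0.0, 0.0], [0.008, 0.0, 0.0], [0.006, 0.0, 0.0], [0.006, 0.0, 0.0], [0.006, 0.0, 0.0], [0.006, 0.0, 0.0]]
```

move_arm(
  fingers=[10,10,10,10,10,10,10,10,10,10],
  travel=[
    [0.0,3.1,0.0],
    [0.0,2.2,0.0],
    [0.0,2.0,0.0],
    [0.0,2.0,0.0],
    [0.0,2.0,0.0],
    [0.0,1.8,0.0],
    [0.0,1.3,0.0],
    [0.0,1.3,0.0],
    [0.0,1.3,0.0],
    [0.0,1.3,0.0],
  ],
  dr=[
    [0.014,0.0,0.0],
    [0.01,0.0,0.0],
    [0.009,0.0,0.0],
    [0.009,0.0,0.0],
    [0.009,0.0,0.0],
    [0.008,0.0,0.0],
    [0.006,0.0,0.0],
    [0.006,0.0,0.0],
    [0.006,0.0,0.0],
    [0.006,0.0,0.0],
  ],
)

```text
clock: 20.35
position: [494.3, -274.3, 450.2]
ee_rot: [0.991, 0.134, 0.001, 0.001]
contact_force: [-0.3, 0.8, -5.1]
gripper_width: 23.5
grasp_force: 62.5
```

```bash
python3 step.py 10; cp pics/last.png pics/w7.png
python3 - <<'E'
from h import *
import pickle
m=arm.camera_model("wrist");pickle.dump(m,open("w7.pkl","wb"))
g=cv2.cvtColor(cv2.imread("pics/w7.png"),cv2.COLOR_BGR2GRAY).astype(float)
# match tips and plate corners from w6 patches
t=cv2.cvtColor(cv2.imread("pics/w6.png"),cv2.COLOR_BGR2GRAY)
for n,(u,v) in dict(tipL=(201,57),tipR=(354,58),baseL=(228,73),baseR=(326,73)).items():
    r=cv2.matchTemplate(g[v-25:v+26,u-25:u+26].astype(np.uint8),t[v-8:v+9,u-8:u+9],cv2.TM_CCOEFF_NORMED);_,s,_,l=cv2.minMaxLoc(r);print(n,l[0]-17,l[1]-17,round(s,2))
r=R.from_euler("z",.27)
for o in([130,-63,148],[130,63,148]): print(proj(m,np.array([492.8,-274.8,0])+r.apply(o),True).round(1))
E
```

```text
t 20.35 dt-rows 0.0 pred [ 0.003 -0.   ] MEAS 0.007 res 0.19 [0.98 1.  ] [[182.3, 30.4], [378.9, 30.4]] tilt [-0.003   0.0007  0.0007] alpha -0.003 tcp [ 494.3 -274.3  450.2]
th now 0.007 phi plan [ 0.004  0.004  0.002 -0.001 -0.     0.     0.     0.    -0.    -0.
 -0.    -0.    -0.001] th [0.007 0.008 0.009 0.007 0.006 0.006 0.005 0.005 0.005 0.004 0.004]
travel [[0.0, -0.4, 0.0], [0.0, -1.3, 0.0], [0.0, -0.9, 0.0], [0.0, -0.4, 0.0], [0.0, -0.4, 0.0], [0.0, -0.4, 0.0], [0.0, -0.4, 0.0], [0.0, -0.4, 0.0], [0.0, -0.2, 0.0], [0.0, -0.2, 0.0]]
dr [[-0.002, 0.0, 0.0], [-0.006, 0.0, 0.0], [-0.004, 0.0, 0.0], [-0.002, 0.0, 0.0], [-0.002, 0.0, 0.0], [-0.002, 0.0, 0.0], [-0.002, 0.0, 0.0], [-0.002, 0.0, 0.0], [-0.001, 0.0, 0.0], [-0.001, 0.0, 0.0]]
tipL 3 -1 0.9
tipR 2 -1 0.98
baseL 5 0 0.93
baseR 5 0 0.93
[[355.8  56.8]]
[[204.  57.]]
```

move_arm(
  fingers=[10,10,10,10,10,10,10,10,10,10],
  travel=[
    [0.0,-0.4,0.0],
    [0.0,-1.3,0.0],
    [0.0,-0.9,0.0],
    [0.0,-0.4,0.0],
    [0.0,-0.4,0.0],
    [0.0,-0.4,0.0],
    [0.0,-0.4,0.0],
    [0.0,-0.4,0.0],
    [0.0,-0.2,0.0],
    [0.0,-0.2,0.0],
  ],
  dr=[
    [-0.002,0.0,0.0],
    [-0.006,0.0,0.0],
    [-0.004,0.0,0.0],
    [-0.002,0.0,0.0],
    [-0.002,0.0,0.0],
    [-0.002,0.0,0.0],
    [-0.002,0.0,0.0],
    [-0.002,0.0,0.0],
    [-0.001,0.0,0.0],
    [-0.001,0.0,0.0],
  ],
)

```text
clock: 21.4
position: [494.3, -274.1, 450.2]
ee_rot: [0.991, 0.134, 0.001, 0.002]
contact_force: [0.0, 0.4, -5.2]
gripper_width: 23.2
grasp_force: 62.4
```

```bash
python3 step.py 10 0.3 0 -95 0
```

```text
t 21.4 dt-rows -0.0 pred [ 0.004 -0.001] MEAS 0.0002 res 0.38 [0.99 1.  ] [[181.7, 30.7], [378.2, 30.0]] tilt [-0.004   0.0008  0.0007] alpha -0.004 tcp [ 494.3 -274.1  450.2]
th now 0.0 phi plan [-0.004 -0.002  0.     0.     0.001  0.001  0.001  0.001  0.     0.
  0.001  0.001  0.001] th [ 0.    -0.002 -0.     0.001  0.001  0.002  0.003  0.004  0.003  0.003
  0.004]
travel [[0.0, 1.3, 0.8], [0.0, 0.9, 5.5], [0.0, 0.6, 15.5], [0.1, 0.6, 30.2], [0.1, 0.5, 47.5], [0.2, 0.2, 64.8], [0.2, -0.3, 79.5], [0.3, -0.1, 89.5], [0.3, -0.1, 94.2], [0.3, -0.1, 95.0]]
dr [[0.006, 0.0, 0.0], [0.004, 0.0, 0.0], [0.003, 0.0, 0.0], [0.003, 0.0, 0.0], [0.003, 0.0, 0.0], [0.002, 0.0, 0.0], [0.0, 0.0, 0.0], [0.001, 0.0, 0.0], [0.001, 0.0, 0.0], [0.001, 0.0, 0.0]]
```

move_arm(
  fingers=[10,10,10,10,10,10,10,10,10,10],
  travel=[
    [0.0,1.3,0.8],
    [0.0,0.9,5.5],
    [0.0,0.6,15.5],
    [0.1,0.6,30.2],
    [0.1,0.5,47.5],
    [0.2,0.2,64.8],
    [0.2,-0.3,79.5],
    [0.3,-0.1,89.5],
    [0.3,-0.1,94.2],
    [0.3,-0.1,95.0],
  ],
  dr=[
    [0.006,0.0,0.0],
    [0.004,0.0,0.0],
    [0.003,0.0,0.0],
    [0.003,0.0,0.0],
    [0.003,0.0,0.0],
    [0.002,0.0,0.0],
    [0.0,0.0,0.0],
    [0.001,0.0,0.0],
    [0.001,0.0,0.0],
    [0.001,0.0,0.0],
  ],
)

```text
clock: 22.45
position: [494.7, -274.3, 354.6]
ee_rot: [0.991, 0.134, 0.0, 0.001]
contact_force: [-0.4, 0.4, -5.0]
gripper_width: 23.2
grasp_force: 62.3
```

```bash
python3 -c "
from h import *
import pickle;pickle.dump(arm.camera_model('wrist'),open('w8.pkl','wb'))"
python3 step.py 8 0 0 -68 0;cp pics/last.png pics/w8.png
python3 - <<'E'
import cv2
cv2.imwrite("pics/c8.png",cv2.resize(cv2.imread("pics/w8.png")[0:200,120:440],None,fx=2.4,fy=2.4,interpolation=cv2.INTER_CUBIC))
E
```

```text
t 22.45 dt-rows 0.0 pred [0.004 0.002] MEAS -0.0102 res 0.43 [0.98 0.99] [[180.9, 31.2], [377.0, 29.6]] tilt [-0.0026 -0.0003  0.0006] alpha -0.003 tcp [ 494.7 -274.3  354.6]
th now -0.009 phi plan [-0.012 -0.007  0.001  0.001  0.001  0.001  0.002  0.002  0.001  0.002
  0.002] th [-0.009 -0.016 -0.009 -0.006 -0.004 -0.002 -0.001  0.002  0.002]
travel [[0.0, 4.0, 1.1], [0.0, 2.4, 7.1], [0.0, 1.9, 18.7], [0.0, 1.4, 34.0], [0.0, 1.2, 49.3], [0.0, 0.9, 61.0], [0.0, 0.2, 66.9], [0.0, 0.2, 68.0]]
dr [[0.018, 0.0, 0.0], [0.011, 0.0, 0.0], [0.009, 0.0, 0.0], [0.007, 0.0, 0.0], [0.006, 0.0, 0.0], [0.005, 0.0, 0.0], [0.002, 0.0, 0.0], [0.002, 0.0, 0.0]]
```

View pics/c8.png

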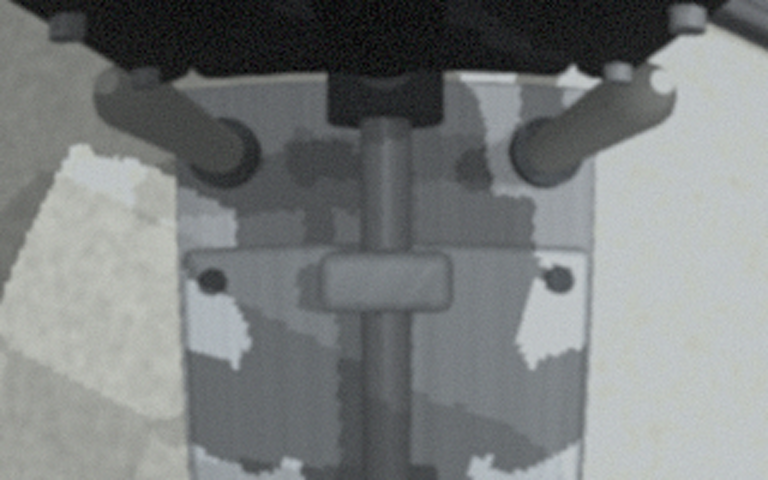

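The crop shows the post tips symmetric about column 386, with the shaft at 386 and the carrier's screws centred on 385. It is centred, so I'll continue down.

move_arm(
  fingers=[10,10,10,10,10,10,10,10],
  travel=[
    [0.0,4.0,1.1],
    [0.0,2.4,7.1],
    [0.0,1.9,18.7],
    [0.0,1.4,34.0],
    [0.0,1.2,49.3],
    [0.0,0.9,61.0],
    [0.0,0.2,66.9],
    [0.0,0.2,68.0],
  ],
  dr=[
    [0.018,0.0,0.0],
    [0.011,0.0,0.0],
    [0.009,0.0,0.0],
    [0.007,0.0,0.0],
    [0.006,0.0,0.0],
    [0.005,0.0,0.0],
    [0.002,0.0,0.0],
    [0.002,0.0,0.0],
  ],
)

```text
clock: 23.3
position: [494.7, -274.5, 286.2]
ee_rot: [0.991, 0.134, -0.0, 0.0]
contact_force: [-0.8, -0.6, -5.6]
gripper_width: 23.4
grasp_force: 62.3
```

```bash
python3 step.py 6 0 0 -7.5 0
```

```text
t 23.3 dt-rows 0.0 pred [0.002 0.003] MEAS -0.0029 res 0.38 [0.98 0.99] [[181.6, 30.9], [377.8, 30.0]] tilt [-0.0002 -0.001   0.0005] alpha -0.001 tcp [ 494.7 -274.5  286.2]
th now -0.002 phi plan [-0.003 -0.003 -0.002 -0.002 -0.002 -0.     0.002  0.002  0.   ] th [-0.002 -0.003 -0.002 -0.002 -0.001 -0.003 -0.   ]
travel [[0.0, 0.4, 0.3], [0.0, 0.2, 1.6], [0.0, 0.2, 3.8], [0.0, 0.0, 5.9], [0.0, 1.1, 7.2], [0.0, 0.7, 7.5]]
dr [[0.002, 0.0, 0.0], [0.001, 0.0, 0.0], [0.001, 0.0, 0.0], [0.0, 0.0, 0.0], [0.005, 0.0, 0.0], [0.003, 0.0, 0.0]]
```

move_arm(
  fingers=[10,10,10,10,10,10],
  travel=[
    [0.0,0.2,0.3],
    [0.0,0.2,1.6],
    [0.0,0.2,3.8],
    [0.0,0.2,5.9],
    [0.0,0.2,7.0],
    [0.0,0.2,7.5],
  ],
  dr=[
    [0.002,0.0,0.0],
    [0.001,0.0,0.0],
    [0.001,0.0,0.0],
    [0.001,0.0,0.0],
    [0.001,0.0,0.0],
    [0.001,0.0,0.0],
  ],
)

```text
clock: 23.95
position: [494.9, -274.8, 279.5]
ee_rot: [0.991, 0.134, 0.0, -0.0]
contact_force: [-0.6, 0.4, -6.0]
gripper_width: 23.2
grasp_force: 62.3
```

move_arm(
  fingers=[10,10,10,10],
  travel=[
    [0,0,0.5],
    [0,0,1.0],
    [0,0,1.3],
    [0,0,1.3],
  ],
  dr=[
    [0,0,0],
    [0,0,0],
    [0,0,0],
    [0,0,0],
  ],
)

```text
clock: 24.35
position: [495.0, -274.8, 278.7]
ee_rot: [0.991, 0.134, 0.001, 0.0]
contact_force: [-0.1, -0.8, -4.2]
gripper_width: 23.5
grasp_force: 62.7
```

move_arm(
  fingers=[10,10,10],
  travel=[
    [0,0,0.3],
    [0,0,0.5],
    [0,0,0.5],
  ],
  dr=[
    [0,0,0],
    [0,0,0],
    [0,0,0],
  ],
)

```text
clock: 24.65
position: [494.9, -274.8, 278.6]
ee_rot: [0.991, 0.134, 0.001, 0.0]
contact_force: [-2.1, 2.6, 1.1]
gripper_width: 23.0
grasp_force: 63.3
```

Run:
```python
from est import *
import pickle
s=arm.read_state();print({k:np.round(s[k],3).tolist() for k in("clock","position","contact_force","wrist_torque","ee_rot")})
m=arm.camera_model("wrist");i=arm.get_image("wrist");cv2.imwrite("pics/w9.png",i[:,:,::-1]);print(est(i,0))
```

```text
{'clock': 24.65, 'position': [494.939, -274.762, 278.561], 'contact_force': [-2.123, 2.596, 1.134], 'wrist_torque': [0.611, 0.551, -0.034], 'ee_rot': [0.991, 0.134, 0.001, 0.0]}
(np.float64(-0.006061732647559454), np.float64(0.5541812265107922), [0.9734967947006226, 0.9902387261390686], array([[181.41025862,  30.97484734],
       [377.36056165,  29.68850132]]))
```

Seated: the weight is off the wrist. Now I'll release and retreat.

move_arm(
  fingers=[40,60,85,85,85,85,85],
  travel=[
    [0,0,0],
    [0,0,0],
    [0,0,0],
    [0,0,0],
    [0,0,0],
    [0,0,0],
    [0,0,0],
  ],
  dr=[
    [0,0,0],
    [0,0,0],
    [0,0,0],
    [0,0,0],
    [0,0,0],
    [0,0,0],
    [0,0,0],
  ],
)

```text
clock: 25.4
position: [494.9, -274.8, 277.9]
ee_rot: [0.991, 0.134, 0.0, -0.0]
contact_force: [-0.3, 0.5, -0.0]
gripper_width: 84.8
grasp_force: 0.0
```

move_arm(
  fingers=[85,85,85,85,85,85,85,85,85,85],
  travel=[
    [0,0,-3],
    [0,0,-12],
    [0,0,-27],
    [0,0,-45],
    [0,0,-65],
    [0,0,-85],
    [0,0,-105],
    [0,0,-125],
    [0,0,-142],
    [0,0,-150],
  ],
  dr=[
    [0,0,0],
    [0,0,0],
    [0,0,0],
    [0,0,0],
    [0,0,0],
    [0,0,0],
    [0,0,0],
    [0,0,0],
    [0,0,0],
    [0,0,0],
  ],
)

```text
clock: 26.4
position: [494.8, -274.9, 430.7]
ee_rot: [0.991, 0.134, 0.002, 0.001]
contact_force: [-1.1, -0.4, -0.1]
gripper_width: 84.7
grasp_force: 0.0
```

Run:
```python
from h import *
s=arm.read_state();print(s["clock"],s["position"],s["contact_force"],s["gripper_width"])
m=arm.camera_model("wrist");i=arm.get_image("wrist")[:,:,::-1];r=R.from_euler("z",.27)
cv2.imwrite("pics/f.png",i)
for n,o in dict(scr=[[80,50,22],[80,-50,22]],tips=[[130,63,150],[130,-63,150]],bay=[[160,85,8],[160,-85,8]]).items(): print(n,proj(m,np.array([494.8,-274.8,0])+r.apply(o),True).round(1).tolist())
```

```text
26.4 [ 494.77998805 -274.924367    430.65271946] [-1.08908686 -0.36322189 -0.12982151] 84.74752195141754
scr [[236.7, 112.2], [323.4, 112.2]]
tips [[197.8, 52.2], [361.8, 52.1]]
bay [[209.1, 48.8], [351.2, 48.7]]
```

View pics/f.png

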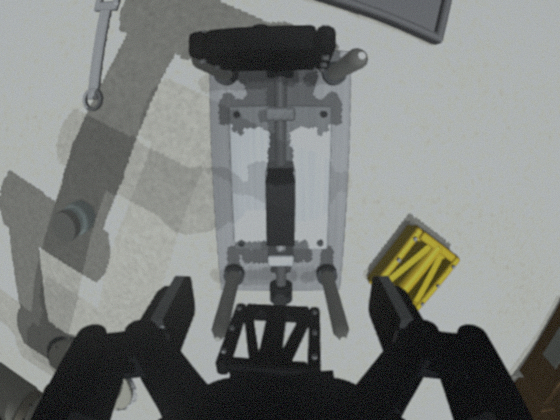

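The final wrist view shows the carrier seated, with its screws at (237,114) and (323,114) centred between the bay edges at (209) and (351). Both pedals stand between their posts and the gripper is clear.

```bash
python3 -c "
from bench import arm
print(arm.job_done())"
```

```text
the job is handed in; nothing more can be done
None
```

The job is handed in at about 26 s: the carrier stands flat and centred on the bay plate, gripper clear. The pedals stayed upright through both holds (about 5 s after the lift, about 4 s over the posts) and now rest lightly against the posts, a slight lean I judged to be about 0.07 rad.

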